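Nest three enamel pans on one hook

TASK

Three enamel paint pans are draining in the black wire rack. Hang them all by their handles on the long hook of the peg panel, nested: the largest first with its back to the panel, then the medium one, then the small one, open sides facing out. Slide each pan right home along the hook - the large one up to the panel, each smaller one down into the dish behind it - before you hang the next, do it gently, never forcing the hook or the panel, and leave the other things on the desk where they are.

Things in the scene. Friction and masses are not known exactly. Their poses are not given: they have to be found in the camera images.
- large: The large pan: white enamel, blue rim, round dish 104 mm across and 24 mm deep outside (floor 3, wall 2.5), bottom 88 mm across; flat strap handle; 206 mm long in all, about 240 g +-30%. Origin: rim point farthest from the handle; z along the handle; x square to the rim plane, from mouth to bottom (open side faces -x); y across. Centre of mass 15 mm behind the rim plane.
- large_eye (a point): Centre of the eye (an upright slot, 12 mm wide in y, 22 mm long in z) in the large pan's handle, at (0, 0, 167) mm in the pan's frame, same axes, 115 mm from the dish centre. The strap lies in the rim plane, 4 mm thick (x -2 to 2), 24 mm wide here. Above the eye a plain tab to hold, 11 to 39 mm above the eye's centre (its last 9 mm 18 mm wide).
- large_base (a point): Centre of the outside of the large pan's bottom, at (24, 0, 52) mm in the pan's frame, same axes.
- medium: The medium pan: white enamel, blue rim, round dish 84 mm across and 28 mm deep outside (floor 3, wall 2.5), bottom 68 mm across; flat strap handle; 196 mm long in all, about 190 g +-30%. Origin: rim point farthest from the handle; z along the handle; x square to the rim plane, from mouth to bottom (open side faces -x); y across. Centre of mass 15 mm behind the rim plane.
- medium_eye (a point): Centre of the eye (an upright slot, 12 mm wide in y, 22 mm long in z) in the medium pan's handle, at (0, 0, 157) mm in the pan's frame, same axes, 115 mm from the dish centre. The strap lies in the rim plane, 4 mm thick (x -2 to 2), 24 mm wide here. Above the eye a plain tab to hold, 11 to 39 mm above the eye's centre (its last 9 mm 18 mm wide).
- medium_base (a point): Centre of the outside of the medium pan's bottom, at (28, 0, 42) mm in the pan's frame, same axes.
- small: The small pan: white enamel, blue rim, round dish 64 mm across and 32 mm deep outside (floor 3, wall 2.5), bottom 48 mm across; flat strap handle; 186 mm long in all, about 140 g +-30%. Origin: rim point farthest from the handle; z along the handle; x square to the rim plane, from mouth to bottom (open side faces -x); y across. Centre of mass 15 mm behind the rim plane.
- small_eye (a point): Centre of the eye (an upright slot, 12 mm wide in y, 22 mm long in z) in the small pan's handle, at (0, 0, 147) mm in the pan's frame, same axes, 115 mm from the dish centre. The strap lies in the rim plane, 4 mm thick (x -2 to 2), 24 mm wide here. Above the eye a plain tab to hold, 11 to 39 mm above the eye's centre (its last 9 mm 18 mm wide).
- small_base (a point): Centre of the outside of the small pan's bottom, at (32, 0, 32) mm in the pan's frame, same axes.
- panel: Free-standing plywood peg panel on steel sled feet, fixed to the desk: 420 mm wide (its y), 290 mm high, 12 mm thick. Origin: on the desk under its middle; its front faces its own -x. A palette knife and scissors hang flat on it 150 mm to either side of the middle; the long hook is in the middle.
- hook_root (a point): Where the long hook leaves the panel's face, 235 mm above the desk, axes as the panel's. A rigid 7 mm round rod: level for 111 mm straight out (-x), then up at 45 degrees to its tip at x = -126, z = +15 mm. A hanging pan's eye centre is 7.5 mm below the rod's axis and its dish swings 7 to 10 degrees out at the bottom; a plate 3 mm thick, 26 x 54 mm, is round the root.
- hook_tip (a point): End of the long hook, 15 mm above its level part, axes as the panel's. Home: the large pan's eye lies about 18 to 26 mm from the panel's face, its bottom against it; nested eyes lie 5 to 11 mm apart along the rod. No finger fits between nested handles: let a pan go on the rod farther out, then push its handle home from in front, a push of a few newtons.
- rack: Black wire rack on a drip tray, fixed; 300 mm long (x), 120 mm wide; origin on the desk under its middle. Places at x = -90, 0, 90 mm, a pan in each, in any order: rim on two rails 30 mm up, open side leaning on a crossbar 75 mm up on its -x side; the handle points up, leaning 22 degrees to the rack's -x. Handles are 75 mm or more apart, their ends 190 to 220 mm above the desk..
- brush_jar: Glass jar with four brushes, 68 mm across, 98 mm high, brushes to about 230 mm; origin centre of its underside. Leave alone.
- tube_red: Paint tube with a red band, 140 mm long, 28 mm thick, lying; origin under its middle, x along it to the cap. Leave alone.
- tube_green: Paint tube with a green band, 160 mm long, 32 mm thick, lying; origin under its middle, x along it to the cap. Leave alone.
- colour_tin: Flat tin of watercolours, 200 x 85 x 20 mm, lying on the desk below the hook; origin centre of its underside. Leave alone.
- mug: Blue mug, 80 mm across, 85 mm high; origin centre of its underside, handle to its y. Leave alone.
- tape: Roll of yellow masking tape, 96 mm across, 25 mm high, lying flat; origin centre of its underside. Leave alone.
- palette: Wooden palette board, 170 x 120 x 6 mm, with dabs of dry paint; origin centre of its underside. Leave alone.

How it is judged (in metres and radians):
On the way, in this order (a step that is already met when the one before it is completed fails the run):
1. the large pan hangs home on the hook, let go (y of large_eye in the frame of hook_root between -0.008 and 0.008 m and z of large_eye in the frame of hook_root between -0.014 and -0.001 m and x of large_eye in the frame of hook_root between -0.029 and -0.004 m and x of large_base in the frame of hook_root above -0.03 m and contact force between the fingers and large below 0.1 N), for 0.3 s.
2. the medium pan hangs home on the hook, let go (y of medium_eye in the frame of hook_root between -0.008 and 0.008 m and z of medium_eye in the frame of hook_root between -0.014 and -0.001 m and x of medium_eye in the frame of large_eye between -0.014 and -0.002 m and x of medium_base in the frame of large between 0.015 and 0.03 m and contact force between the fingers and medium below 0.1 N), for 0.3 s.
3. the small pan hangs home on the hook, let go (y of small_eye in the frame of hook_root between -0.008 and 0.008 m and z of small_eye in the frame of hook_root between -0.014 and -0.001 m and x of small_eye in the frame of medium_eye between -0.014 and -0.002 m and x of small_base in the frame of medium between 0.019 and 0.034 m and contact force between the fingers and small below 0.1 N), for 0.3 s.
At the end, for the whole second after the job is handed in: All hang quietly (under 0.06 m/s), the hook's rod through each eye. The large one's eye is at most 29 mm from the panel's face, its bottom towards the panel; each smaller one's eye is 2 to 14 mm in front of that of the next larger, its bottom within 6 mm of that pan's floor (y of large_eye in the frame of hook_root between -0.008 and 0.008 m and z of large_eye in the frame of hook_root between -0.014 and -0.001 m and x of large_eye in the frame of hook_root between -0.029 and -0.004 m and x of large_base in the frame of hook_root above -0.03 m and y of medium_eye in the frame of hook_root between -0.008 and 0.008 m and z of medium_eye in the frame of hook_root between -0.014 and -0.001 m and x of medium_eye in the frame of large_eye between -0.014 and -0.002 m and x of medium_base in the frame of large between 0.015 and 0.03 m and y of small_eye in the frame of hook_root between -0.008 and 0.008 m and z of small_eye in the frame of hook_root between -0.014 and -0.001 m and x of small_eye in the frame of medium_eye between -0.014 and -0.002 m and x of small_base in the frame of medium between 0.019 and 0.034 m and linear speed of each of large, medium, small below 0.06 m/s and angular speed of each of large, medium, small below 0.5 rad/s); the robot touches nothing.
It fails at once if the panel or its hook is loaded with more than 60 N (contact force between panel and anything else above 60 N).
It fails at once if another thing on the desk (jar, tube, tin, mug, tape or palette) is shifted by more than 30 mm (distance of any of brush_jar, tube_red, tube_green, colour_tin, mug, tape, palette from where it was at the start of the episode above 0.03 m).
It also fails if it takes over 72 s, if anything falls off the work surface, if the arm or the gripper's body presses on something with over 40 N, if the wrist force passes 120 N, or if a joint passes its speed limit or range.

ROBOT

A 6-joint arm with a two-finger parallel gripper is mounted at the origin on the work surface. World frame = base frame: x ahead of the robot, y to its left, z up, the work surface at z = 0. Lengths are in mm, angles in degrees, forces in N, time in s.
With the tool pointing down it reaches from about 300 to 850 mm from the base axis. Payload 4.2 kg.
Tool frame: the origin (TCP) lies between the finger pads; the fingertips stand 14 mm ahead of it and the grasp point (between the pads) lies 5 mm behind it; z points along the fingers, y is the line along which they close (so a half turn about z gives the same grasp; the last joint's range is limited). The gripper opens to 91 mm and grips with 3 to 60 N. Pads are 32 mm wide; open, the fingers measure 118 mm over their backs; the gripper's body (76 mm by 178 mm) begins 60 mm behind the grasp point.
Start: joints at [67.093, 18.312, 89.639, -0, 72.044, -1.146], TCP at [213.175, 534.039, 227.976] pointing down, gripper open.
Joint ranges: [-177.97, 177.97], [-48.28, 115.42], [12.27, 149.76], [-77.06, 257.06], [2.81, 150.46], [-146.56, 146.56]. Speed limits (degrees/s): [147.25, 147.25, 180, 180, 180, 180].

INTERFACE

Orientations are given as [roll, pitch, yaw] about the fixed x, y, z axes, in that order (R = Rz(yaw) Ry(pitch) Rx(roll)).
In Python, from workcell import * gives the robot as it stands. The module is installed in compiled form; this text tells all that it offers.
- The arm moves only by the tool send_rows, never from a script. Its argument "deltas" is a list of rows, each a list of 2 entries, a list of its own where there are three numbers: the shift along the tool's x, y, z normalised to -1 to 1, where 1 is 0.5 m, then the turn, a rotation vector about the tool's x, y, z normalised to -1 to 1, where 1 is 0.5 rad. A call has 1 to 10 rows; each row shifts and turns the commanded pose from where the row before left it, along the tool's axes as they then stand; what a row does not reach is not made up. A row lasts 1/10 s, in which the tool goes at most 50 mm and 8.59 degrees, less where a joint would pass 70% of its speed; a pose out of reach is approached as far as the arm can. A call with a number of a shift or a turn outside -1 to 1 is refused whole. A call with a gripper value outside its range is refused whole. "grip" is the closure, from 0 (fully open) to 1 (shut), set as the call begins (left out, the last holds). The fingers move at their own pace and stop on an object; "grip_force" is the grip in N (left out, the last holds). Time passes only in rows, so rows that do not move let the fingers close. It gives the time, the measured TCP pose, the force, the opening and the grip force at its end, in the units of the state.
- state(): the state, without advancing time (a new reading comes with each control period).
- grab_frame(name): name is "scene" or "side" or "wrist"; returns the picture (384x512x3 uint8, red, green, blue); there is no depth.
- calibration(name): a dict with "mtx" (3x3 intrinsics, pixels), "R" (3x3) and "t" (3): a world point X has camera coordinates R X + t. Camera axes: x right, y down, z forward; pixel columns grow to the right and rows downward; lengths in mm; the calibration is good to about 2 mm. A picture is of the moment at which its call begins: read the wrist's pose just before it. calibration takes no time and is no camera call; for the wrist camera it gives the pose at the moment of the call.
- job_done(): hands the job in; it is judged then, once.
Trained networks look in the newest picture that a camera, given by its name, has taken for a name from the list of things; names that differ only in an ending like _2 or _b are one class to them, and where a whole thing is asked for, a point or a joint stands for the part that bears it (a point fixed in the world has none). Each returns a list of dicts, best first, with "p" (0 to 1); they miss things now and then, are a little off and sometimes report something else, mostly with a low value. They report only what shows in the picture. A call takes as long as a camera call.
- trace(camera, label): "pixels" (384x512 bool, what is visible of it) and "bbox" ([left, top, width, height] in pixels, round what is visible of it).
The state is a dict: "time_s": time; "qpos": joint angles; "qvel": joint speeds; "effort": joint torques, N m; "ee_pos": TCP position; "ee_rot": TCP orientation; "force": force on the tool from outside, world axes, zero at the start; "torque": the same for the moment, N m; "gripper_width": finger opening in mm; "gripper_force": force on a finger pad.
Only numpy, scipy, OpenCV 4.12 (cv2) and the standard library are available. Lean on these libraries where they do the work, as an engineer would, in place of code of your own. Each camera call takes 0.05 s, during which the arm holds its last target. There are 200 camera calls.

## Working session

There is one attempt and no reset: what is moved stays moved. The work goes in short steps, Python scripts to look and compute and a tool call to move; the robot and the scene stay as the last step left them, time stands still between calls to the robot, and variables do not carry over. Pictures are saved under pics/ and viewed, at most 10 in all, crops included, and the job is handed in when it is done.

Besides the shell and the picture viewer there is one more tool, called after "Request:" by a JSON object that holds its "fn" and its "kwargs", one argument or row to a line. send_rows: Moves the arm, as the interface text tells. Scaled input: -1 to 1 covers 0.5 m each way for a shift and 0.5 rad each way for a turn. Its arguments: {"type":"object","properties":{"deltas":{"type":"array","items":{"type":"array"}},"grip":{"type":"number"},"grip_force":{"type":"number"}},"required":["deltas"]}

```bash
mkdir -p pics; cat > h.py <<'E'
from workcell import *
import numpy as np, cv2
from scipy.spatial.transform import Rotation as Ro
def rgb(n,f):
    im=grab_frame(n); cv2.imwrite('pics/'+f,im[:,:,::-1]); return im
E
python3 - <<'E'
from h import *
a=rgb('scene','a.png'); b=rgb('side','b.png')
for n in ('scene','side'):
    c=calibration(n); print(n,np.round(c['mtx'],1).tolist(),np.round(c['R'],4).tolist(),np.round(c['t'],1).tolist(), np.round(-c['R'].T@c['t']))
    for l in ('large','medium','small','panel','rack','hook_tip'):
        try: print(l,[(x['bbox'],round(x['p'],2)) for x in trace(n,l)][:3])
        except Exception as e: print(l,e)
cv2.imwrite('pics/ab.png',cv2.resize(np.hstack([a,b])[:,:,::-1],(800,300)))
print(state())
E
```

```text
scene [[405.9, 0.0, 255.9], [0.0, 405.9, 189.8], [0.0, 0.0, 1.0]] [[0.864, 0.5033, -0.0146], [0.3924, -0.6912, -0.6069], [-0.3155, 0.5186, -0.7946]] [-512.6, -120.3, 1494.0] [ 961. -600. 1107.]
large [([234.3, 115.4, 27.9, 55.3], 0.59), ([269.5, 96.5, 19.8, 44.5], 0.21)]
medium [([268.5, 93.1, 23.6, 49.4], 0.58)]
small [([255.7, 108.5, 19.4, 51.1], 0.79)]
panel [([64.4, 221.4, 169.7, 130.2], 0.55)]
rack [([215.7, 133.3, 85.1, 67.1], 0.61)]
hook_tip [([62.8, 226.1, 173.3, 126.6], 0.62)]
side [[496.8, 0.0, 258.9], [0.0, 496.8, 196.0], [0.0, 0.0, 1.0]] [[0.9168, -0.3992, 0.0097], [-0.2852, -0.6714, -0.684], [0.2796, 0.6243, -0.7294]] [-555.8, 306.4, 1475.5] [ 184. -937. 1291.]
large [([182.7, 156.2, 32.5, 55.7], 0.56)]
medium [([178.4, 129.2, 22.5, 47.7], 0.71), ([204.8, 245.5, 141.5, 138.5], 0.38)]
small [([184.4, 144.8, 8.6, 44.8], 0.77), ([176.7, 123.7, 24.2, 58.4], 0.46)]
panel [([205.4, 247.0, 147.8, 137.0], 0.78)]
rack [([165.7, 161.3, 67.8, 80.8], 0.91)]
hook_tip [([205.5, 243.1, 143.2, 140.4], 0.88)]
{'time_s': 0.7, 'qpos': array([ 6.70949735e+01,  1.83115134e+01,  8.96387563e+01,  1.12731728e-03,
        7.20437070e+01, -1.14555217e+00]), 'qvel': array([-0.03952223, -0.01025481,  0.02969397, -0.01530167,  0.01857489,
       -0.03385451]), 'effort': array([ 4.87282596e-04, -4.12235963e+01, -2.32196724e+01,  7.28708133e-02,
        3.75171646e-02, -3.67305333e-06]), 'ee_pos': array([213.15631433, 534.05109246, 227.98145927]), 'ee_rot': array([ 1.79993957e+02, -9.51811672e-04,  1.58240178e+02]), 'force': array([ 0.923438  , -0.73239451,  0.38778041]), 'torque': array([ 0.00686547,  0.0403276 , -0.03391709]), 'gripper_force': 0.0, 'gripper_width': 91.26122359367965}
```

View pics/a.png

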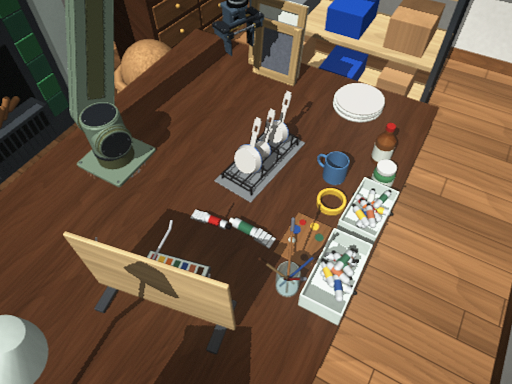

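View pics/b.png

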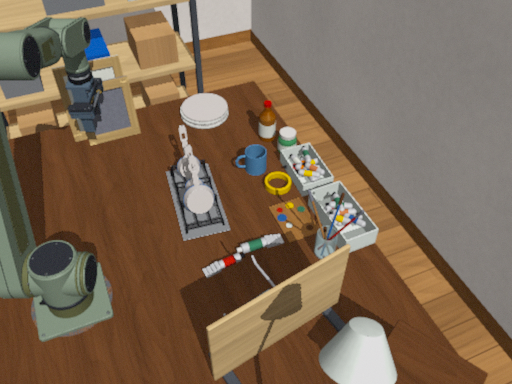

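The scene view shows the rack at (260,165) with three upright handles (tops near 257,120; 270,115; 287,95). The panel is at (150,280) with its hook tip at about (170,222). In the side view the rack is at (197,200) and the hook tip at (254,258). Next I'll zoom in.

```bash
python3 - <<'E'
import cv2, numpy as np
a=cv2.imread('pics/a.png'); b=cv2.imread('pics/b.png')
z=lambda im,x,y,w,h,s: cv2.resize(im[y:y+h,x:x+w],None,fx=s,fy=s,interpolation=cv2.INTER_CUBIC)
cv2.imwrite('pics/c.png',np.hstack([z(a,210,85,100,120,4),z(b,155,120,80,120,4)]))
cv2.imwrite('pics/d.png',np.hstack([z(a,60,215,180,140,2.2),z(b,200,240,160,140,2.2)]))
E
```

```text
(no output)
```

View pics/c.png

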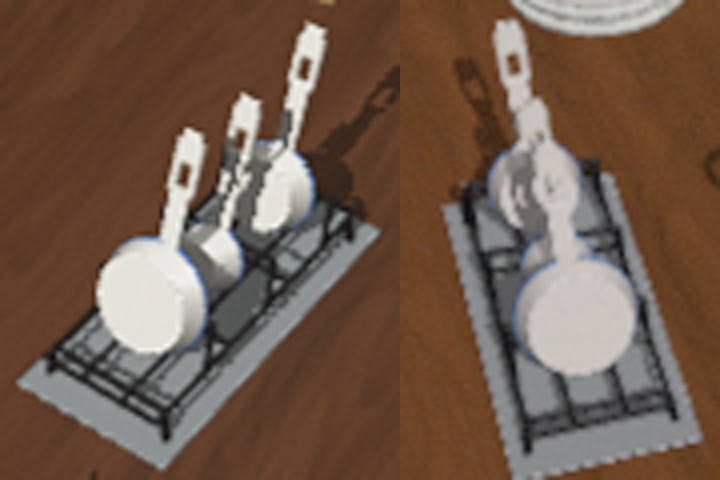

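View pics/d.png

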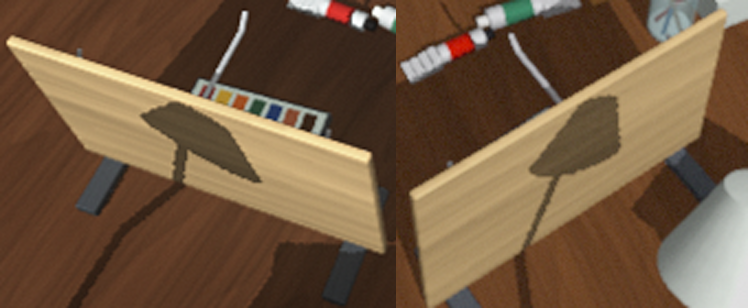

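```bash
cat >> h.py <<'E'
def ray(n,u,v,c=None):
    c=c or calibration(n); d=c['R'].T@np.linalg.solve(c['mtx'],[u,v,1]); return -c['R'].T@c['t'],d
def onz(n,u,v,z):
    o,d=ray(n,u,v); return o+d*(z-o[2])/d[2]
def tri(p,q,m='scene',n='side'):
    (o,d),(e,f)=ray(m,*p),ray(n,*q)
    s=np.linalg.lstsq(np.c_[d,-f],e-o,rcond=None)[0]; A=o+d*s[0];B=e+f*s[1]
    return (A+B)/2,np.linalg.norm(A-B)
E
python3 - <<'E'
from h import *
np.set_printoptions(precision=1,suppress=True)
S=lambda x,y:(x/4+210,y/4+85)
D=lambda x,y:((x-400)/4+155,y/4+120)
print('tray scene',*[onz('scene',*S(*p),2) for p in((18,383),(163,468),(378,232))])
print('tray side',*[onz('side',*D(*p),2) for p in((512,478),(700,437),(613,175),(445,205))])
print('tops',[tri(S(*p),D(*q)) for p,q in (((317,25),(508,20)),((247,96),(536,98)),((193,130),(546,142)))])
P=lambda x,y:(x/2.2+60,y/2.2+215)
Q=lambda x,y:((x-396)/2.2+200,y/2.2+240)
print('panel scene',*[onz('scene',*P(*p),290) for p in((10,40),(372,155))])
print('panel side',*[onz('side',*Q(*p),290) for p in((413,194),(725,13))])
print('tip',tri(P(244,13),Q(513,37)))
print('bend',tri(P(238,37),Q(527,63)))
E
```

```text
tray scene [377.1  84.    2. ] [533.7  68.1   2. ] [570.1 401.6   2. ]
tray side [371.2  84.3   2. ] [528.8  64.3   2. ] [569.  394.6   2. ] [411.6 417.    2. ]
tops [(array([490.6, 407.3, 205.9]), np.float64(4.890698974272444)), (array([481.2, 300.8, 204.9]), np.float64(4.169721681667705)), (array([468.9, 233.8, 215.9]), np.float64(3.8153056881371277))]
panel scene [ 309.3 -401.2  290. ] [ 717.2 -318.8  290. ]
panel side [ 304.4 -403.   290. ] [ 710.3 -328.7  290. ]
tip (array([ 484.7, -233.1,  247.8]), np.float64(4.471116164481669))
bend (array([ 490. , -258.1,  229.3]), np.float64(10.695043136312428))
```

```bash
cat >> h.py <<'E'
np.set_printoptions(precision=2,suppress=True)
def cur():
    s=state(); return np.array(s['ee_pos']),Ro.from_euler('xyz',s['ee_rot'],degrees=True)
def plan(pos,R,n=None,maxmm=45):
    p0,R0=cur(); pos=np.array(pos,float)
    W=(R0.inv()*R).as_rotvec()
    dist=np.linalg.norm(pos-p0)
    n=n or int(max(1,np.ceil(dist/maxmm),np.ceil(np.degrees(np.linalg.norm(W))/8)))
    w=W/n; M=sum((R0*Ro.from_rotvec(w*i)).as_matrix() for i in range(n))
    s=np.linalg.solve(M,pos-p0)
    print(n,'x',np.round(s/500,4).tolist(),np.round(w/.5,4).tolist(),'from',p0)
def tool(yaw,tilt=0): # tool down, tilted so that z leans toward tool -y by tilt deg
    return Ro.from_euler('z',yaw,degrees=True)*Ro.from_euler('x',180+tilt,degrees=True)
E
python3 - <<'E'
from h import *
p,R=cur(); c=calibration('wrist'); print(c['mtx'])
print('cam in tool',R.inv().apply(-c['R'].T@c['t']-p)); print((R.inv().as_matrix()@c['R'].T))
print(tool(173,22).as_matrix())
# look from above over hook, both yaw options
plan([470,-215,400],tool(-169)); plan([470,-215,400],tool(11))
E
```

```text
[[289.35   0.   258.5 ]
 [  0.   289.35 191.94]
 [  0.     0.     1.  ]]
cam in tool [  73.47    0.83 -156.15]
[[-0.   -0.96 -0.26]
 [ 1.   -0.   -0.  ]
 [-0.   -0.26  0.96]]
[[-0.99  0.11 -0.05]
 [ 0.12  0.92 -0.37]
 [ 0.   -0.37 -0.93]]
19 x [-0.0359, -0.0765, -0.0181] [0.0, 0.0, -0.0602] from [213.16 534.05 227.98]
19 x [-0.1045, 0.0389, -0.0181] [0.0, -0.0, 0.2705] from [213.16 534.05 227.98]
```

```bash
python3 - <<'E'
from h import *
plan([400,200,360],tool(173))
plan([537,-283,340],tool(191))
E
```

```text
9 x [-0.0597, -0.0609, -0.0293] [0.0, -0.0, -0.0572] from [213.16 534.05 227.98]
20 x [-0.0416, -0.0788, -0.0112] [0.0, 0.0, -0.0572] from [213.16 534.05 227.98]
```

Request:
{"fn": "send_rows", "kwargs": {
  "deltas": [
    [[-0.0416, -0.0788, -0.02], [0, 0, -0.0572]],
    [[-0.0416, -0.0788, -0.02], [0, 0, -0.0572]],
    [[-0.0416, -0.0788, -0.02], [0, 0, -0.0572]],
    [[-0.0416, -0.0788, -0.02], [0, 0, -0.0572]],
    [[-0.0416, -0.0788, -0.02], [0, 0, -0.0572]],
    [[-0.0416, -0.0788, -0.02], [0, 0, -0.0572]],
    [[-0.0416, -0.0788, -0.02], [0, 0, -0.0572]],
    [[-0.0416, -0.0788, -0.02], [0, 0, -0.0572]],
    [[-0.0416, -0.0788, -0.02], [0, 0, -0.0572]],
    [[-0.0416, -0.0788, -0.02], [0, 0, -0.0572]]
  ]
}}

```text
time_s: 1.7
ee_pos: [316.3, 100.5, 328.7]
ee_rot: [180.0, 0.1, 174.7]
force: [0.5, 0.5, 1.0]
gripper_width: 91.0
gripper_force: 0.0
```

Request:
{"fn": "send_rows", "kwargs": {
  "deltas": [
    [[-0.0416, -0.0788, -0.0024], [0, 0, -0.0572]],
    [[-0.0416, -0.0788, -0.0024], [0, 0, -0.0572]],
    [[-0.0416, -0.0788, -0.0024], [0, 0, -0.0572]],
    [[-0.0416, -0.0788, -0.0024], [0, 0, -0.0572]],
    [[-0.0416, -0.0788, -0.0024], [0, 0, -0.0572]],
    [[-0.0416, -0.0788, -0.0024], [0, 0, -0.0572]],
    [[-0.0416, -0.0788, -0.0024], [0, 0, -0.0572]],
    [[-0.0416, -0.0788, -0.0024], [0, 0, -0.0572]],
    [[-0.0416, -0.0788, -0.0024], [0, 0, -0.0572]],
    [[-0.0416, -0.0788, -0.0024], [0, 0, -0.0572]]
  ]
}}

```text
time_s: 2.7
ee_pos: [537.9, -284.8, 340.0]
ee_rot: [180.0, 0.0, -169.0]
force: [1.1, 0.8, -0.0]
gripper_width: 91.4
gripper_force: 0.0
```

```bash
python3 - <<'E'
from h import *
import pickle
grab_frame('scene') # let the arm settle
c=calibration('wrist'); p,R=cur(); rgb('wrist','w1.png'); pickle.dump(c,open('w1.pkl','wb')); print(p,R.as_euler('xyz',degrees=True),state()['qpos'],state()['time_s'])
E
```

```text
[ 541.86 -290.3   337.67] [-179.73    0.08 -169.03] [ -29.06   19.29   72.72   -0.05   88.03 -129.92] 2.8
```

View pics/w1.png

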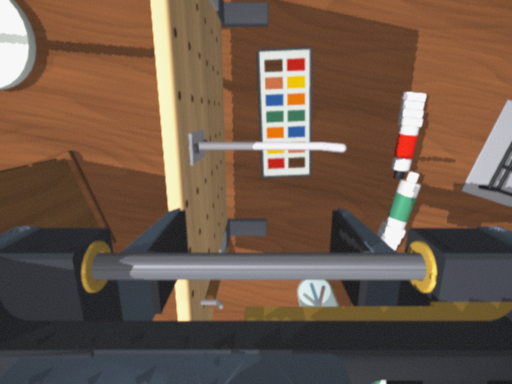

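The wrist view shows the rod from its root at (200,146) to its tip at (344,148), running nearly along the image row, with the panel edge on the left and the tin beneath. I'll fit the rod line on a settled frame.

```bash
python3 - <<'E'
from h import *
for k in range(3): grab_frame('side')
print(cur()[0],state()['qvel'].round(2))
c=calibration('wrist'); im=rgb('wrist','w2.png').astype(int)
pts=[]
for u in list(range(208,256,3))+list(range(316,346,2)):
    col=im[120:175,u]; m=col[:,2]  # blue channel: rod grey vs brown desk
    t=(m.max()+np.median(m))/2; r=np.where(m>t)[0]; pts.append((u,120+r.mean(),len(r),m.max()))
pts=np.array(pts); print(pts[:, :3].round(1).tolist())
def pz(u,v,z):
    o,d=ray('wrist',u,v,c); return o+d*(z-o[2])/d[2]
Lv=[p for p in pts if p[0]<328 and p[2]<13]
W=np.array([pz(p[0],p[1],236.5)[:2] for p in Lv])
vx,vy,x0,y0=cv2.fitLine(W.astype(np.float32),cv2.DIST_HUBER,0,.01,.01).ravel()
print('dir heading',np.degrees(np.arctan2(vy,vx)),'pt',x0,y0,'ends',W[0],W[-1])
for u,v in((344,148),(346,148)): print('tip',pz(u,v,251))
print('root',pz(203,146,236),pz(200,146,236))
E
```

```text
[ 536.93 -282.69  339.56] [ 0.75 -1.72  0.8  -0.12  0.05 -0.01]
[[208.0, 150.0, 7.0], [211.0, 149.5, 8.0], [214.0, 150.0, 7.0], [217.0, 149.0, 7.0], [220.0, 149.5, 8.0], [223.0, 149.5, 8.0], [226.0, 149.5, 8.0], [229.0, 149.5, 8.0], [232.0, 149.5, 8.0], [235.0, 149.5, 8.0], [238.0, 149.5, 8.0], [241.0, 149.5, 8.0], [244.0, 149.5, 8.0], [247.0, 149.5, 8.0], [250.0, 149.5, 8.0], [253.0, 149.5, 8.0], [316.0, 150.0, 9.0], [318.0, 150.5, 8.0], [320.0, 150.5, 8.0], [322.0, 150.5, 8.0], [324.0, 151.0, 9.0], [326.0, 151.0, 9.0], [328.0, 151.5, 8.0], [330.0, 151.5, 8.0], [332.0, 151.5, 8.0], [334.0, 151.5, 6.0], [336.0, 139.9, 7.0], [338.0, 145.7, 6.0], [340.0, 143.3, 3.0], [342.0, 133.8, 9.0], [344.0, 143.6, 14.0]]
dir heading -79.830956 pt 494.9108 -284.7856 ends [ 504.53 -334.34] [ 485.59 -230.6 ]
tip [ 479.15 -220.01  251.  ]
tip [ 478.83 -218.36  251.  ]
root [ 501.92 -339.3   236.  ] [ 502.42 -341.93  236.  ]
```

```bash
python3 - <<'E'
from h import *
plan([525,305,345],tool(173.3),n=15)
E
```

```text
15 x [-0.0022, 0.0786, -0.0006] [0.0001, -0.0, 0.0413] from [ 536.72 -282.23  340.13]
```

Request:
{"fn": "send_rows", "kwargs": {
  "deltas": [
    [[-0.0022, 0.0786, -0.0006], [0, 0, 0.0413]],
    [[-0.0022, 0.0786, -0.0006], [0, 0, 0.0413]],
    [[-0.0022, 0.0786, -0.0006], [0, 0, 0.0413]],
    [[-0.0022, 0.0786, -0.0006], [0, 0, 0.0413]],
    [[-0.0022, 0.0786, -0.0006], [0, 0, 0.0413]],
    [[-0.0022, 0.0786, -0.0006], [0, 0, 0.0413]],
    [[-0.0022, 0.0786, -0.0006], [0, 0, 0.0413]],
    [[-0.0022, 0.0786, -0.0006], [0, 0, 0.0413]]
  ]
}}

```text
time_s: 3.8
ee_pos: [506.6, 32.0, 343.5]
ee_rot: [180.0, 0.1, -178.4]
force: [0.9, 0.1, -0.1]
gripper_width: 91.3
gripper_force: 0.0
```

Request:
{"fn": "send_rows", "kwargs": {
  "deltas": [
    [[-0.0022, 0.0786, -0.0006], [0, 0, 0.0413]],
    [[-0.0022, 0.0786, -0.0006], [0, 0, 0.0413]],
    [[-0.0022, 0.0786, -0.0006], [0, 0, 0.0413]],
    [[-0.0022, 0.0786, -0.0006], [0, 0, 0.0413]],
    [[-0.0022, 0.0786, -0.0006], [0, 0, 0.0413]],
    [[-0.0022, 0.0786, -0.0006], [0, 0, 0.0413]],
    [[-0.0022, 0.0786, -0.0006], [0, 0, 0.0413]],
    [[0, 0, 0], [0, 0, 0]],
    [[0, 0, 0], [0, 0, 0]],
    [[0, 0, 0], [0, 0, 0]]
  ],
  "grip": 0.5
}}

```text
time_s: 4.8
ee_pos: [524.9, 303.4, 345.2]
ee_rot: [-180.0, 0.0, 173.3]
force: [0.4, 0.4, -0.0]
gripper_width: 45.6
gripper_force: 0.0
```

```bash
python3 - <<'E'
from h import *
import pickle
c=calibration('wrist'); im=rgb('wrist','w3.png'); pickle.dump(c,open('w3.pkl','wb')); print(cur()[0],state()['ee_rot'],state()['gripper_width'])
cv2.imwrite('pics/w3b.png',cv2.resize(im[20:320,90:490,::-1],None,fx=2,fy=2,interpolation=cv2.INTER_CUBIC))
E
```

```text
[525.11 303.11 345.25] [179.99   0.04 173.23] 45.7595002350899
```

View pics/w3b.png

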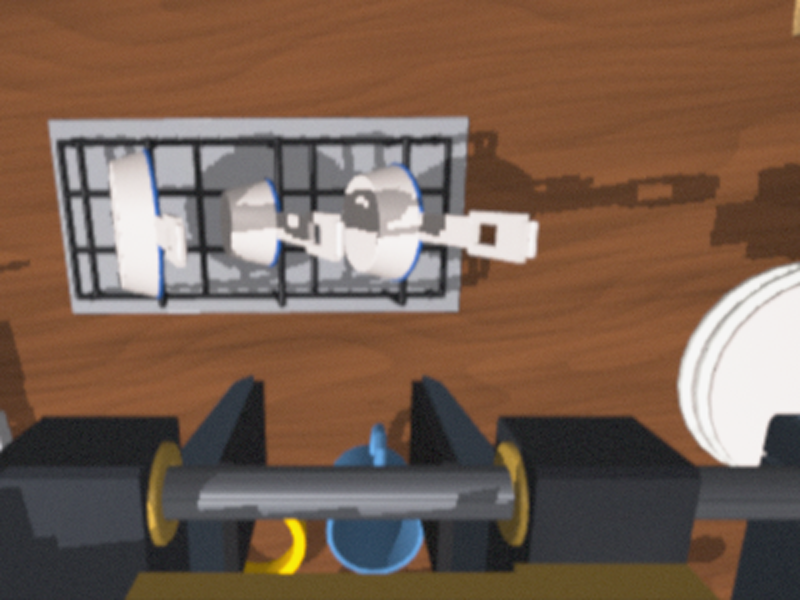

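The wrist crop shows the large handle's end at (186,241) on the left, the small one's at (344,236) in the middle, and the medium one's at (536,241) on the right. The rack is aligned with the image.

```bash
python3 - <<'E'
from h import *
import pickle
c=pickle.load(open('w3.pkl','rb'))
def pz(u,v,z):
    o,d=ray('wrist',u,v,c); return o+d*(z-o[2])/d[2]
T={}
for n,(u,v,z) in dict(large=(183,140.5,215.8),small=(262,138,193),medium=(358,140.5,205)).items():
    T[n]=pz(u,v,z); print(n,T[n])
R=tool(173.2,22); az=-R.as_matrix()[:,2]
print(np.linalg.norm(T['large']-T['small']),np.linalg.norm(T['medium']-T['small']))
g=T['large']-6*az; print('pre',g+70*az,'grasp',g)
plan(g+70*az,R)
pickle.dump(T,open('T.pkl','wb'))
E
```

```text
large [468.86 236.52 215.8 ]
small [477.6  313.35 193.  ]
medium [490.72 409.52 205.  ]
80.61787059637213 97.80219418988324
pre [471.7  260.33 275.14] grasp [468.6  234.29 210.24]
3 x [0.032, -0.0264, 0.0508] [0.256, 0.0006, 0.0003] from [525.11 303.11 345.25]
```

Request:
{"fn": "send_rows", "kwargs": {
  "deltas": [
    [[0.032, -0.0264, 0.0508], [0.256, 0, 0]],
    [[0.032, -0.0264, 0.0508], [0.256, 0, 0]],
    [[0.032, -0.0264, 0.0508], [0.256, 0, 0]],
    [[0, 0, 0], [0, 0, 0]],
    [[0, 0, 0], [0, 0, 0]],
    [[0, 0, 0], [0, 0, 0]]
  ]
}}

```text
time_s: 5.45
ee_pos: [473.7, 261.4, 276.3]
ee_rot: [-158.3, 0.2, 173.2]
force: [0.0, 0.7, 0.2]
gripper_width: 45.6
gripper_force: 0.0
```

```bash
python3 - <<'E'
from h import *
import pickle
T=pickle.load(open('T.pkl','rb'))
R=tool(173.2,22); az=-R.as_matrix()[:,2]
c=calibration('wrist'); p,r=cur(); print(p,state()['ee_rot'],R.as_euler('xyz',degrees=True))
im=rgb('wrist','w4.png')
g=T['large']-6*az
for q in (T['large'],):
    x=c['mtx']@(c['R']@q+c['t']); print('proj',x[:2]/x[2])
plan(g,R)
cv2.imwrite('pics/w4b.png',cv2.resize(im[100:384,80:430,::-1],None,fx=2,fy=2))
E
```

```text
[473.72 261.35 276.29] [-158.26    0.19  173.18] [-158.     0.   173.2]
proj [256.32 205.23]
2 x [0.0021, -0.0009, 0.0715] [0.0043, 0.003, -0.0017] from [473.73 261.28 276.33]
```

View pics/w4b.png

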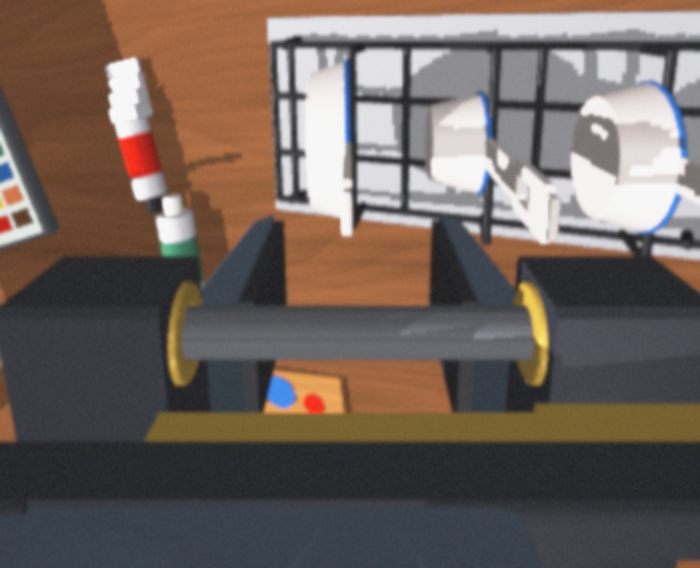

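The large handle is seen edge-on at crop (347,180–233), centred between the fingers, about 2 px off the prediction. I'll descend and grip.

Request:
{"fn": "send_rows", "kwargs": {
  "deltas": [
    [[0.001, -0.0015, 0.0358], [0.002, 0.0015, 0]],
    [[0.001, -0.0015, 0.0358], [0.002, 0.0015, 0]],
    [[0.001, -0.001, 0.0358], [0.002, 0.0015, 0]],
    [[0.001, -0.0005, 0.0358], [0.002, 0.0015, 0]],
    [[0, 0, 0], [0, 0, 0]],
    [[0, 0, 0], [0, 0, 0]]
  ]
}}

```text
time_s: 6.1
ee_pos: [467.9, 232.9, 210.1]
ee_rot: [-157.9, -0.0, 173.1]
force: [0.4, 0.4, 0.3]
gripper_width: 45.6
gripper_force: 0.0
```

Request:
{"fn": "send_rows", "kwargs": {
  "deltas": [
    [[0, 0, 0], [0, 0, 0]],
    [[0, 0, 0], [0, 0, 0]],
    [[0, 0, 0], [0, 0, 0]],
    [[0, 0, 0], [0, 0, 0]],
    [[0, 0, 0], [0, 0, 0]],
    [[0, 0, 0], [0, 0, 0]]
  ],
  "grip": 1,
  "grip_force": 30
}}

```text
time_s: 6.7
ee_pos: [466.8, 232.3, 209.0]
ee_rot: [-157.7, -0.2, 173.2]
force: [-0.3, -2.0, 2.2]
gripper_width: 3.9
gripper_force: 29.9
```

Request:
{"fn": "send_rows", "kwargs": {
  "deltas": [
    [[0, -0.007, -0.018], [0, 0, 0]],
    [[0, -0.021, -0.052], [0, 0, 0]],
    [[0, -0.026, -0.064], [0, 0, 0]],
    [[0, -0.026, -0.064], [0, 0, 0]],
    [[0, -0.026, -0.064], [0, 0, 0]],
    [[0, -0.026, -0.064], [0, 0, 0]],
    [[0, 0, 0], [0, 0, 0]]
  ]
}}

```text
time_s: 7.4
ee_pos: [468.5, 234.4, 389.6]
ee_rot: [-158.2, 0.3, 173.2]
force: [0.4, -0.4, -2.2]
gripper_width: 3.8
gripper_force: 30.0
```

```bash
python3 - <<'E'
from h import *
h=np.radians(-79.8); d=np.array([np.cos(h),np.sin(h),0]); P0=np.array([494.9,-284.8,235]) # point on rod
root=P0+d*((-343+284.8)/d[1]); root[2]=235; print('root',root)
print(state()['force'],state()['gripper_width'],state()['ee_pos'])
# stage: eye 160 mm in front of the face at z 242ish => TCP 33 above eye, TCP about vertical
e=root-d*175+[0,0,12]
plan(e+[0,0,33+30],tool(190.2))
E
```

```text
root [ 505.37 -343.    235.  ]
[ 0.39 -0.37 -2.2 ] 3.8415824123602844 [468.5  234.41 389.59]
10 x [-0.0003, -0.0767, 0.0327] [-0.0756, -0.0103, -0.0588] from [468.5  234.41 389.59]
```

Request:
{"fn": "send_rows", "kwargs": {
  "deltas": [
    [[-0.0003, -0.0767, 0.0327], [-0.0756, -0.0103, -0.0588]],
    [[-0.0003, -0.0767, 0.0327], [-0.0756, -0.0103, -0.0588]],
    [[-0.0003, -0.0767, 0.0327], [-0.0756, -0.0103, -0.0588]],
    [[-0.0003, -0.0767, 0.0327], [-0.0756, -0.0103, -0.0588]],
    [[-0.0003, -0.0767, 0.0327], [-0.0756, -0.0103, -0.0588]],
    [[-0.0003, -0.0767, 0.0327], [-0.0756, -0.0103, -0.0588]],
    [[-0.0003, -0.0767, 0.0327], [-0.0756, -0.0103, -0.0588]],
    [[-0.0003, -0.0767, 0.0327], [-0.0756, -0.0103, -0.0588]],
    [[-0.0003, -0.0767, 0.0327], [-0.0756, -0.0103, -0.0588]],
    [[-0.0003, -0.0767, 0.0327], [-0.0756, -0.0103, -0.0588]]
  ]
}}

```text
time_s: 8.4
ee_pos: [472.0, -173.5, 306.4]
ee_rot: [-179.9, -0.6, -169.8]
force: [0.8, 0.4, -2.0]
gripper_width: 4.0
gripper_force: 30.0
```

Request:
{"fn": "send_rows", "kwargs": {
  "deltas": [
    [[0, 0, 0], [0, 0, 0]],
    [[0, 0, 0], [0, 0, 0]],
    [[0, 0, 0], [0, 0, 0]],
    [[0, 0, 0], [0, 0, 0]]
  ]
}}

```text
time_s: 8.8
ee_pos: [472.8, -171.0, 307.9]
ee_rot: [-179.7, -0.5, -169.7]
force: [-0.7, -0.4, -3.4]
gripper_width: 3.8
gripper_force: 30.0
```

```bash
python3 - <<'E'
from h import *
import pickle
s=state(); print(s['ee_pos'],s['ee_rot'],s['qpos'],s['time_s'])
C={n:calibration(n) for n in('scene','side','wrist')}; pickle.dump(C,open('C5.pkl','wb'))
a=rgb('scene','a5.png'); b=rgb('side','b5.png'); w=rgb('wrist','w5.png')
z=lambda im,x,y,w,h,s: cv2.resize(im[y:y+h,x:x+w],None,fx=s,fy=s,interpolation=cv2.INTER_CUBIC)
top=np.hstack([z(a,125,170,100,75,4),z(b,210,190,100,75,4)])
cv2.imwrite('pics/m5.png',np.vstack([top,z(w,120,60,267,100,3)[:300,:800]])[:,:,::-1])
E
```

```text
[ 472.82 -170.97  307.87] [-179.7    -0.53 -169.7 ] [ -20.85    9.48   90.14   -0.53   80.68 -121.07] 8.8
```

View pics/m5.png

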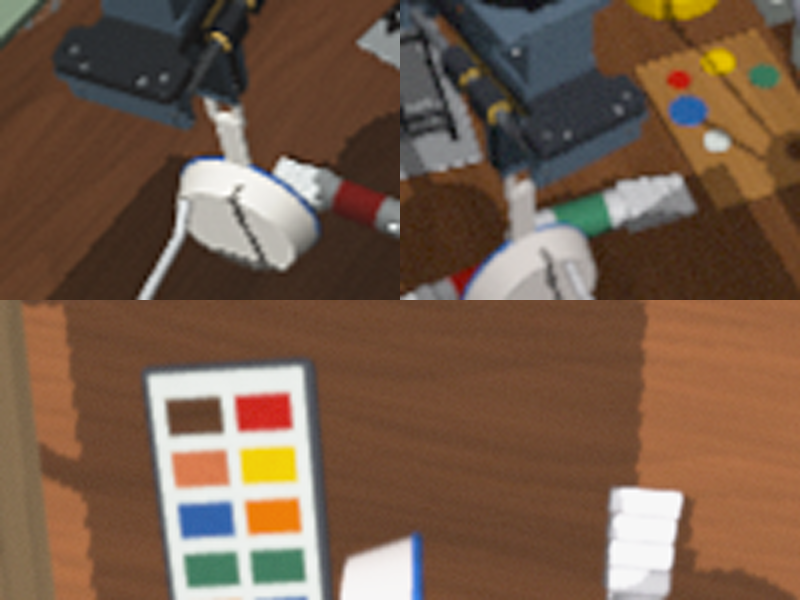

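The pan is held upright. In the scene crop the dish is at (250,215) and the hook end at (185,205), to its left. In the wrist view the rim edge is at crop (417,537). I'll compare the projected pan model with the traced masks.

```bash
cat >> h.py <<'E'
DIM=dict(large=(52,44,24,167),medium=(42,34,28,157),small=(32,24,32,147))
def outline(name,p,R,off=(0,0,33)):
    # pan in tool frame: eye at off; pan z=-tool z, pan x=-tool y, pan y = tool x * ? (right-handed)
    r,rb,d,ez=DIM[name]; a=np.linspace(0,2*np.pi,180)
    P=np.r_[np.c_[0*a,r*np.sin(a),r-r*np.cos(a)],np.c_[0*a+d,rb*np.sin(a),r-rb*np.cos(a)]]-[0,0,ez]
    B=np.array([[0,-1,0],[-1,0,0],[0,0,-1]],float) # columns: pan axes in tool (x->-y, y->-x, z->-z)
    return p+R.apply(P@B.T+np.array(off))
def proj(X,c):
    Y=(c['R']@X.T).T+c['t']; return (Y[:,:2]/Y[:,2:])@c['mtx'][:2,:2].T+c['mtx'][:2,2]
def cmp(name,off=(0,0,33),cams=('scene','side')):
    p,R=cur()
    for n in cams:
        q=proj(outline(name,p,R,off),calibration(n)); t=[x for x in trace(n,name)]
        print(n,'model l,r,bottom',q[:,0].min(),q[:,0].max(),q[:,1].max(),'seen',[(x['bbox'][0],x['bbox'][0]+x['bbox'][2],x['bbox'][1]+x['bbox'][3],round(x['p'],2)) for x in t[:2]])
E
python3 - <<'E'
from h import *
cmp('large')
h=np.radians(-79.8); d=np.array([np.cos(h),np.sin(h),0]); root=np.array([505.4,-343,235])
tip=root-126*d+[0,0,15]
for n in('scene','side'): print(n,'tip model',proj(np.array([tip,root-111*d]),calibration(n)).tolist())
a=cv2.imread('pics/a5.png'); b=cv2.imread('pics/b5.png')
for n,im in(('scene',a),('side',b)):
    m=trace(n,'large')[0]['pixels']; ys,xs=np.where(m); print(n,xs.min(),xs.max()+1,ys.max()+1)
E
```

```text
scene model l,r,bottom 167.69590551340087 203.3220442950012 237.40804052811308 seen [(168.8, 205.20000000000002, 237.89999999999998, 0.59), (149.4, 208.8, 277.1, 0.51)]
side model l,r,bottom 223.83587000278285 257.8143766210986 277.63566028240643 seen [(221.2, 259.3, 275.8, 0.94), (251.9, 266.9, 174.8, 0.28)]
scene tip model [[173.46006521718522, 216.96658439005105], [171.80099623028502, 224.87453751612162]]
side tip model [[250.02897580003832, 251.71385275875693], [253.18824247848704, 259.06254743306414]]
scene 169 205 237
side 224 259 278
```

```bash
python3 - <<'E'
from h import *
import pickle
c=pickle.load(open('C5.pkl','rb'))['wrist']; im=cv2.imread('pics/w5.png')[:,:,::-1].astype(int)
h=np.radians(-79.8); d=np.array([np.cos(h),np.sin(h),0]); root=np.array([506.7,-351,235])
L=np.array([root-s*d for s in(5,30,60,90,111)]+[root-126*d+[0,0,15]]); print(proj(L,c).tolist())
for u in range(40,200,12):
    col=im[170:235,u]; print(u,' '.join(f'{x}' for x in col[::3,2]))
E
```

```text
[[45.175069852604935, 206.79894914517132], [75.0171088621124, 206.82289898806215], [110.86931054624091, 206.85167231006443], [146.76714513512127, 206.8804822549294], [171.9228276006992, 206.90067104439748], [185.41318165393648, 212.73245231606012]]
40 79 82 81 81 85 84 83 115 114 110 111 133 181 188 121 116 116 108 89 70 73 73
52 84 82 81 85 86 92 114 114 109 110 111 134 180 183 120 112 87 87 86 87 87 85
64 90 87 87 89 88 89 91 90 91 91 89 133 181 184 95 87 84 86 84 84 85 83
76 83 87 84 84 84 80 81 83 85 85 83 138 185 184 91 85 86 87 85 86 86 89
88 81 77 78 77 74 39 45 74 76 75 83 139 185 182 88 81 84 86 86 86 87 85
100 80 80 81 81 82 80 81 80 78 77 79 206 246 239 85 81 79 78 81 82 82 79
112 81 77 81 77 79 78 75 79 78 80 84 215 246 239 79 83 83 83 81 81 82 80
124 72 73 75 75 78 82 79 78 83 82 76 218 246 238 86 83 80 80 80 79 82 79
136 76 77 75 76 76 75 77 75 75 75 80 221 246 237 81 82 80 78 82 80 81 83
148 60 70 71 68 66 69 67 68 68 61 68 222 246 238 69 64 69 69 74 67 69 70
160 43 52 52 48 47 55 48 48 50 42 55 225 246 235 51 49 49 53 53 54 53 55
172 45 49 52 51 49 47 53 49 48 47 46 140 241 246 210 51 48 50 52 54 54 50
184 131 231 221 221 227 231 236 237 236 231 224 221 187 160 181 112 46 47 51 45 55 47
196 84 235 120 10 10 10 230 184 30 35 44 228 235 136 47 46 45 49 51 54 48 51
```

```bash
cat >> h.py <<'E'
hd=np.radians(-79.8); dd=np.array([np.cos(hd),np.sin(hd),0]); ROOT=np.array([506.7,-351,235.])
RH=tool(190.2)
def tcp(s,z,off=(-1.9,0,32.5)): # tool target with eye at distance s from the face, z above rod axis
    return ROOT-s*dd+[0,0,z]-RH.apply(off)
def where(off=(-1.9,0,32.5)):
    p,R=cur(); e=p+R.apply(off)-ROOT; n=np.array([-dd[1],dd[0],0]); print('eye s',-e@dd,'lat',e@n,'z',e[2],'F',state()['force'],state()['ee_rot'],state()['time_s'])
E
python3 - <<'E'
from h import *
where()
plan(tcp(145,18),RH,n=4)
E
```

```text
eye s 182.09053289857897 lat -0.010356091316378269 z 40.24513870532883 F [-0.85  0.38 -2.36] [-179.69   -0.54 -169.76] 9.15
4 x [0.0001, -0.0186, 0.0112] [-0.0027, -0.0047, 0.0003] from [ 472.84 -171.9   307.76]
```

Request:
{"fn": "send_rows", "kwargs": {
  "deltas": [
    [[0, -0.0186, 0.0112], [-0.0027, -0.0047, 0]],
    [[0, -0.0186, 0.0112], [-0.0027, -0.0047, 0]],
    [[0, -0.0186, 0.0112], [-0.0027, -0.0047, 0]],
    [[0, -0.0186, 0.0112], [-0.0027, -0.0047, 0]],
    [[0, 0, 0], [0, 0, 0]],
    [[0, 0, 0], [0, 0, 0]],
    [[0, 0, 0], [0, 0, 0]],
    [[0, 0, 0], [0, 0, 0]]
  ]
}}

```text
time_s: 9.95
ee_pos: [479.4, -208.8, 285.6]
ee_rot: [-180.0, 0.0, -169.8]
force: [0.3, -0.9, -2.3]
gripper_width: 3.6
gripper_force: 30.0
```

```bash
python3 - <<'E'
from h import *
where()
a=rgb('scene','a6.png'); b=rgb('side','b6.png')
cmp('large',(-1.9,0,32.5))
plan(tcp(128,18),RH,n=2)
z=lambda im,x,y,w,h,s: cv2.resize(im[y:y+h,x:x+w],None,fx=s,fy=s,interpolation=cv2.INTER_CUBIC)
cv2.imwrite('pics/m6.png',np.hstack([z(a,140,190,66,66,6),z(b,216,210,66,66,6)])[:,:,::-1])
E
```

```text
eye s 144.81047795366055 lat 0.17708886648994948 z 18.14436415057162 F [ 0.28 -0.91 -2.34] [-180.      0.02 -169.78] 9.95
scene model l,r,bottom 163.79999984524773 199.5801163054687 252.56520398506186 seen [(167.6, 199.8, 250.10000000000002, 0.81)]
side model l,r,bottom 232.09077667461622 266.0311720211244 291.0288026592614 seen [(231.5, 266.3, 292.0, 0.69)]
2 x [0.0001, -0.0168, 0.0] [-0.0001, 0.0001, 0.0003] from [ 479.29 -208.81  285.52]
```

View pics/m6.png

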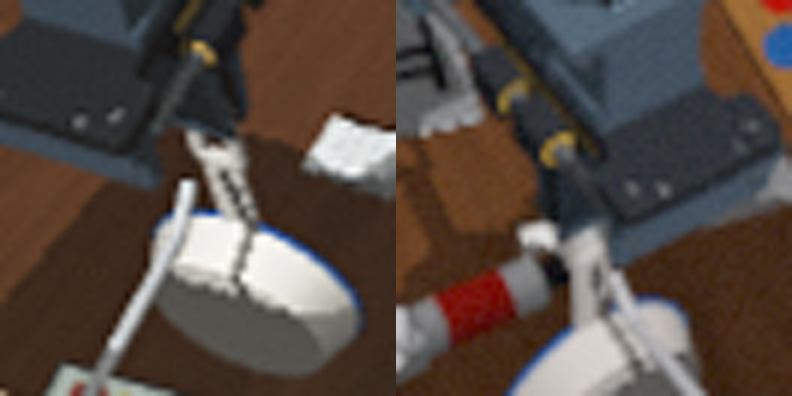

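The scene crop shows the eye at (209,143), just above and outward of the hook tip (188,183). In the side crop the tip is at (610,270) over the strap. The alignment is plausible, so I'll advance in small steps and check the force.

Request:
{"fn": "send_rows", "kwargs": {
  "deltas": [
    [[0, -0.014, 0], [0, 0, 0]],
    [[0, -0.014, 0], [0, 0, 0]],
    [[0, 0, 0], [0, 0, 0]],
    [[0, 0, 0], [0, 0, 0]]
  ]
}}

```text
time_s: 10.55
ee_pos: [481.7, -223.1, 285.2]
ee_rot: [180.0, -0.0, -169.8]
force: [0.6, -0.1, -3.2]
gripper_width: 3.9
gripper_force: 30.0
```

Request:
{"fn": "send_rows", "kwargs": {
  "deltas": [
    [[0, -0.006, 0], [0, 0, 0]],
    [[0, -0.006, 0.002], [0, 0, 0]],
    [[0, 0, 0], [0, 0, 0]]
  ]
}}

```text
time_s: 10.85
ee_pos: [482.8, -229.0, 284.1]
ee_rot: [180.0, -0.0, -169.8]
force: [0.6, 1.0, -3.3]
gripper_width: 3.7
gripper_force: 30.0
```

Request:
{"fn": "send_rows", "kwargs": {
  "deltas": [
    [[0, -0.006, 0.006], [0, 0, 0]],
    [[0, -0.006, 0.006], [0, 0, 0]],
    [[0, 0, 0], [0, 0, 0]]
  ]
}}

```text
time_s: 11.15
ee_pos: [483.6, -234.8, 277.6]
ee_rot: [180.0, -0.1, -169.8]
force: [-0.7, 0.7, -3.5]
gripper_width: 3.9
gripper_force: 30.0
```

Request:
{"fn": "send_rows", "kwargs": {
  "deltas": [
    [[0, -0.006, 0.006], [0, 0, 0]],
    [[0, -0.006, 0.006], [0, 0, 0]],
    [[0, -0.01, 0], [0, 0, 0]],
    [[0, 0, 0], [0, 0, 0]],
    [[0, 0, 0], [0, 0, 0]]
  ]
}}

```text
time_s: 11.65
ee_pos: [485.8, -245.7, 272.1]
ee_rot: [180.0, -0.0, -169.8]
force: [-0.1, -0.8, -3.6]
gripper_width: 3.7
gripper_force: 30.0
```

```bash
python3 - <<'E'
from h import *
where()
c=calibration('wrist'); im=rgb('wrist','w7.png').astype(int)
for u in range(60,240,12):
    col=im[185:235,u,0]; print(u,' '.join(map(str,col[::3])))
print(proj(np.array([ROOT-s*dd for s in (5,30,60,80)]),c).tolist())
E
```

```text
eye s 107.373558229835 lat -0.07705987487790367 z 4.556403125833953 F [-0.07 -0.84 -3.56] [ 179.99   -0.03 -169.82] 11.65
60 140 144 140 139 139 139 140 138 139 135 137 136 136 136 137 138 139
72 144 147 146 144 141 142 139 141 142 140 142 143 141 141 140 140 139
84 152 150 151 153 151 151 151 152 152 155 147 124 123 132 146 161 179
96 149 147 149 146 149 146 150 149 140 119 121 117 113 113 110 59 53
108 140 141 142 140 138 138 123 120 118 115 114 120 164 190 180 120 116
120 151 152 150 147 123 118 114 112 94 75 86 109 167 196 180 124 145
132 141 139 142 140 143 141 143 144 143 145 146 143 168 194 186 153 152
144 134 132 125 75 87 130 129 129 132 137 139 142 173 194 175 144 147
156 131 135 138 141 140 141 140 140 137 138 136 134 173 196 169 134 134
168 140 142 140 140 137 139 136 137 133 133 136 135 175 197 167 135 134
180 132 136 133 132 129 131 129 128 129 126 128 176 243 246 200 46 44
192 150 169 169 170 169 158 152 160 158 159 168 188 244 246 195 53 52
204 115 112 115 116 113 108 100 106 111 110 108 189 244 246 190 46 46
216 120 110 118 113 113 106 111 106 113 109 107 199 245 246 192 52 45
228 238 239 239 238 239 237 235 231 227 225 188 204 245 246 165 49 47
[[114.37291771187472, 222.88735746654072], [149.45356337510574, 222.78353738889305], [191.5554136759929, 222.65893827491698], [219.62639044598535, 222.57586309392155]]
```

Request:
{"fn": "send_rows", "kwargs": {
  "deltas": [
    [[0, -0.02, 0], [0, 0, 0]],
    [[0, -0.02, 0], [0, 0, 0]],
    [[0, -0.02, 0], [0, 0, 0]],
    [[0, -0.02, 0], [0, 0, 0]],
    [[0, -0.02, 0], [0, 0, 0]],
    [[0, -0.016, 0], [0, 0, 0]],
    [[0, 0, 0], [0, 0, 0]],
    [[0, 0, 0], [0, 0, 0]]
  ]
}}

```text
time_s: 12.5
ee_pos: [496.1, -303.3, 272.2]
ee_rot: [-179.9, -0.0, -169.8]
force: [0.2, -0.9, -5.6]
gripper_width: 3.6
gripper_force: 30.0
```

Request:
{"fn": "send_rows", "kwargs": {
  "deltas": [
    [[0, 0, 0.006], [0, 0, 0]],
    [[0, 0, 0.006], [0, 0, 0]],
    [[0, 0, 0.006], [0, 0, 0]],
    [[0, 0, 0], [0, 0, 0]]
  ]
}}

```text
time_s: 12.9
ee_pos: [495.8, -302.1, 262.9]
ee_rot: [180.0, -0.1, -169.8]
force: [-0.4, -1.0, -2.8]
gripper_width: 3.8
gripper_force: 30.0
```

Request:
{"fn": "send_rows", "kwargs": {
  "deltas": [
    [[0, 0, 0.004], [0, 0, 0]],
    [[0, 0, 0], [0, 0, 0]],
    [[0, 0, 0], [0, 0, 0]]
  ]
}}

```text
time_s: 13.2
ee_pos: [496.1, -302.5, 261.3]
ee_rot: [180.0, -0.0, -169.8]
force: [0.3, 0.7, -3.2]
gripper_width: 3.9
gripper_force: 30.0
```

Request:
{"fn": "send_rows", "kwargs": {
  "deltas": [
    [[0, 0, 0.003], [0, 0, 0]],
    [[0, 0, 0], [0, 0, 0]],
    [[0, 0, 0], [0, 0, 0]]
  ]
}}

```text
time_s: 13.5
ee_pos: [496.0, -302.5, 259.7]
ee_rot: [180.0, -0.0, -169.8]
force: [-0.4, -0.1, -2.0]
gripper_width: 3.8
gripper_force: 30.0
```

Request:
{"fn": "send_rows", "kwargs": {
  "deltas": [
    [[0, 0, 0.003], [0, 0, 0]],
    [[0, 0, 0], [0, 0, 0]],
    [[0, 0, 0], [0, 0, 0]]
  ]
}}

```text
time_s: 13.8
ee_pos: [496.0, -302.5, 258.2]
ee_rot: [180.0, -0.0, -169.8]
force: [0.2, 0.0, -2.4]
gripper_width: 3.7
gripper_force: 30.0
```

Request:
{"fn": "send_rows", "kwargs": {
  "deltas": [
    [[0, 0, 0.003], [0, 0, 0]],
    [[0, 0, 0], [0, 0, 0]],
    [[0, 0, 0], [0, 0, 0]]
  ]
}}

```text
time_s: 14.1
ee_pos: [496.2, -302.6, 257.0]
ee_rot: [-180.0, 0.0, -169.8]
force: [-0.5, -0.2, -1.0]
gripper_width: 3.8
gripper_force: 30.0
```

Request:
{"fn": "send_rows", "kwargs": {
  "deltas": [
    [[0, 0, 0.003], [0, 0, 0]],
    [[0, 0, 0], [0, 0, 0]],
    [[0, 0, 0], [0, 0, 0]]
  ]
}}

```text
time_s: 14.4
ee_pos: [496.2, -302.6, 256.7]
ee_rot: [-179.9, 0.1, -169.8]
force: [-0.7, 0.6, 5.0]
gripper_width: 4.0
gripper_force: 30.0
```

```bash
python3 - <<'E'
from h import *
where()
for i in range(4): grab_frame('side'); print(state()['force'],state()['torque'])
E
```

```text
eye s 49.404739588446326 lat 0.19379388915632312 z -10.841518466269576 F [-0.68  0.63  5.04] [-179.93    0.06 -169.81] 14.4
[-0.66  0.68  5.05] [ 0.3   0.22 -0.07]
[-1.05  0.62  5.29] [ 0.22  0.27 -0.  ]
[-1.47  0.47  5.15] [ 0.25  0.29 -0.04]
[-0.98  0.47  4.68] [ 0.2   0.29 -0.06]
```

Request:
{"fn": "send_rows", "kwargs": {
  "deltas": [
    [[0, 0, -0.001], [0, 0, 0]],
    [[0, 0, 0], [0, 0, 0]],
    [[0, 0, 0], [0, 0, 0]],
    [[0, 0, 0], [0, 0, 0]]
  ],
  "grip": 0.72
}}

```text
time_s: 15.0
ee_pos: [496.0, -302.5, 255.5]
ee_rot: [180.0, -0.0, -169.8]
force: [-0.2, -0.1, 0.9]
gripper_width: 25.5
gripper_force: 0.0
```

Request:
{"fn": "send_rows", "kwargs": {
  "deltas": [
    [[0, 0, -0.04], [0, 0, 0]],
    [[0, 0, -0.07], [0, 0, 0]],
    [[0, 0, 0], [0, 0, 0]],
    [[0, 0.08, 0], [0, 0, 0]],
    [[0, 0, 0], [0, 0, 0]],
    [[0, 0, 0], [0, 0, 0]]
  ]
}}

```text
time_s: 15.6
ee_pos: [488.9, -262.8, 310.6]
ee_rot: [-180.0, -0.0, -169.7]
force: [0.2, 0.1, 0.1]
gripper_width: 25.4
gripper_force: 0.0
```

```bash
python3 - <<'E'
from h import *
where((0,0,29.7)); print(state()['gripper_width'])
a=rgb('scene','a8.png'); b=rgb('side','b8.png'); w=rgb('wrist','w8.png')
for n in('scene','side','wrist'): print(n,[(x['bbox'],round(x['p'],2)) for x in trace(n,'large')[:2]])
# hanging model, eye at s=49
def hang(name,s,tilt):
    r,rb,d,ez=DIM[name]; R=RH*Ro.from_euler('x',tilt,degrees=True)
    e=ROOT-s*dd+[0,0,-7.5]; return outline(name,e,R,(0,0,0))
for n in('scene','side'):
  for t in (8,-8):
    q=proj(hang('large',49,t),calibration(n)); print(n,t,q.min(0),q.max(0))
E
```

```text
eye s 89.96574509994058 lat -1.9117855920662734 z 45.90139523667693 F [0.22 0.07 0.14] [-179.99   -0.03 -169.74] 15.6
25.44212230990727
scene [([154.3, 242.6, 33.0, 27.0], 0.74), ([256.3, 108.7, 19.5, 49.3], 0.56)]
side [([250.0, 272.6, 23.6, 24.7], 0.58), ([275.6, 171.5, 10.9, 22.9], 0.43)]
wrist [([196.8, 132.9, 63.8, 93.5], 0.85), ([62.7, 0.0, 243.5, 315.8], 0.51)]
scene 8 [145.55 262.48] [182.73 292.87]
scene -8 [151.5  256.03] [188.4  280.27]
side 8 [254.45 292.31] [289.23 326.53]
side -8 [247.89 286.65] [282.34 316.43]
```

Request:
{"fn": "send_rows", "kwargs": {
  "deltas": [
    [[0, 0, 0.0364], [0, 0, 0]],
    [[0, 0, 0.0364], [0, 0, 0]],
    [[0, 0, 0.0364], [0, 0, 0]],
    [[0, -0.02, 0], [0, 0, 0]],
    [[0, -0.02, 0], [0, 0, 0]],
    [[0, -0.01, 0], [0, 0, 0]],
    [[0, 0, 0], [0, 0, 0]]
  ],
  "grip": 1
}}

```text
time_s: 16.6
ee_pos: [493.9, -289.2, 256.9]
ee_rot: [-179.9, 0.0, -169.9]
force: [0.2, -0.6, 0.5]
gripper_width: 0.4
gripper_force: 0.0
```

Request:
{"fn": "send_rows", "kwargs": {
  "deltas": [
    [[0, -0.01, 0], [0, 0, 0]],
    [[0, -0.01, 0], [0, 0, 0]],
    [[0, -0.01, 0], [0, 0, 0]],
    [[0, 0, 0], [0, 0, 0]]
  ]
}}

```text
time_s: 17.0
ee_pos: [496.3, -303.3, 256.3]
ee_rot: [-179.9, 0.0, -169.8]
force: [0.3, 0.0, -0.7]
gripper_width: 0.3
gripper_force: 0.0
```

Request:
{"fn": "send_rows", "kwargs": {
  "deltas": [
    [[0, -0.008, 0], [0, 0, 0]],
    [[0, -0.008, 0], [0, 0, 0]],
    [[0, 0, 0], [0, 0, 0]]
  ]
}}

```text
time_s: 17.3
ee_pos: [497.5, -311.0, 256.0]
ee_rot: [-180.0, -0.0, -169.8]
force: [-0.2, 1.9, -0.8]
gripper_width: 0.3
gripper_force: 0.4
```

Request:
{"fn": "send_rows", "kwargs": {
  "deltas": [
    [[0, -0.004, 0], [0, 0, 0]],
    [[0, -0.002, 0], [0, 0, 0]],
    [[0, 0, 0], [0, 0, 0]],
    [[0, 0, 0], [0, 0, 0]]
  ]
}}

```text
time_s: 17.7
ee_pos: [498.0, -313.5, 256.2]
ee_rot: [-180.0, -0.0, -169.8]
force: [0.0, 0.3, -0.5]
gripper_width: 0.5
gripper_force: 0.0
```

Request:
{"fn": "send_rows", "kwargs": {
  "deltas": [
    [[0, -0.004, 0], [0, 0, 0]],
    [[0, -0.002, 0], [0, 0, 0]],
    [[0, 0, 0], [0, 0, 0]],
    [[0, 0, 0], [0, 0, 0]]
  ]
}}

```text
time_s: 18.1
ee_pos: [498.5, -316.2, 256.1]
ee_rot: [180.0, -0.0, -169.8]
force: [-1.2, 0.7, -1.4]
gripper_width: 0.1
gripper_force: 0.3
```

Request:
{"fn": "send_rows", "kwargs": {
  "deltas": [
    [[0, -0.004, 0], [0, 0, 0]],
    [[0, -0.002, 0], [0, 0, 0]],
    [[0, 0, 0], [0, 0, 0]],
    [[0, 0, 0], [0, 0, 0]]
  ]
}}

```text
time_s: 18.5
ee_pos: [499.1, -319.3, 256.2]
ee_rot: [180.0, -0.0, -169.8]
force: [-0.3, 1.0, -0.1]
gripper_width: 0.3
gripper_force: 0.6
```

Request:
{"fn": "send_rows", "kwargs": {
  "deltas": [
    [[0, -0.004, 0], [0, 0, 0]],
    [[0, -0.002, 0], [0, 0, 0]],
    [[0, 0, 0], [0, 0, 0]],
    [[0, 0, 0], [0, 0, 0]]
  ]
}}

```text
time_s: 18.9
ee_pos: [499.6, -322.5, 256.2]
ee_rot: [-180.0, -0.0, -169.8]
force: [0.9, -0.2, 0.5]
gripper_width: 0.3
gripper_force: 0.1
```

```bash
python3 - <<'E'
from h import *
where((0,0,0)); print(state()['torque'])
c=calibration('wrist'); im=rgb('wrist','w9.png')
a=rgb('scene','a9.png'); b=rgb('side','b9.png')
for n in('scene','side','wrist'): print(n,[(x['bbox'],round(x['p'],2)) for x in trace(n,'large')[:2]])
E
```

```text
eye s 29.307102116084994 lat -1.904483077377157 z 21.173238019868677 F [ 0.95 -0.18  0.5 ] [-179.98   -0.01 -169.81] 18.9
[0.08 0.02 0.02]
scene [([273.9, 216.0, 57.0, 50.0], 0.36), ([269.6, 92.9, 19.2, 52.6], 0.25)]
side []
wrist [([234.3, 138.4, 36.3, 80.4], 0.62), ([428.8, 123.3, 34.9, 100.6], 0.32)]
```

Request:
{"fn": "send_rows", "kwargs": {
  "deltas": [
    [[0, -0.004, 0], [0, 0, 0]],
    [[0, 0, 0], [0, 0, 0]],
    [[0, 0, 0], [0, 0, 0]]
  ]
}}

```text
time_s: 19.5
ee_pos: [500.0, -324.3, 256.2]
ee_rot: [-180.0, -0.0, -169.8]
force: [0.2, 0.0, -0.3]
gripper_width: 0.3
gripper_force: 0.1
```

```bash
python3 - <<'E'
from h import *
where((0,0,0))
c=calibration('wrist'); w=rgb('wrist','w10.png')
cv2.imwrite('pics/w10b.png',cv2.resize(w[60:360,60:460,::-1],None,fx=2,fy=2,interpolation=cv2.INTER_CUBIC))
E
```

```text
eye s 27.4564459868104 lat -1.8975164023132605 z 21.158761309591 F [ 0.23  0.05 -0.27] [-179.99   -0.02 -169.81] 19.5
```

View pics/w10b.png

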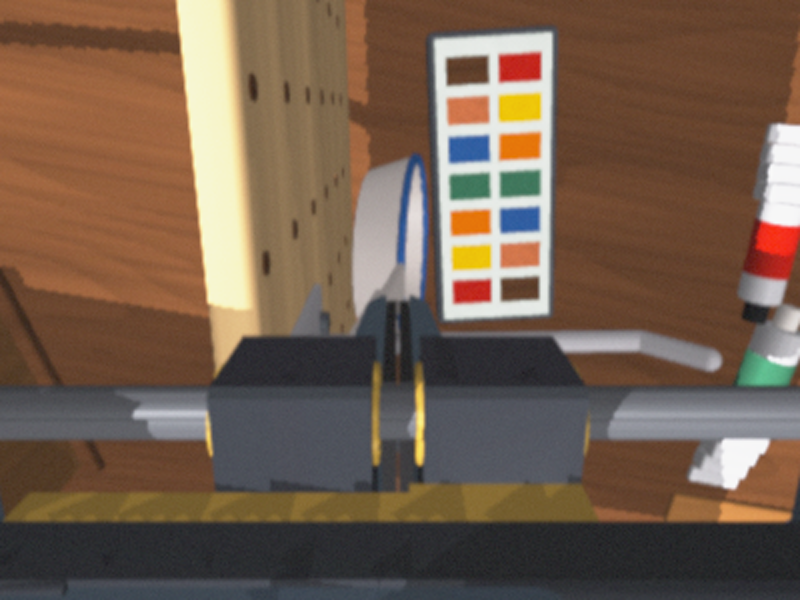

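The last picture shows the pan hanging with its bottom at crop (355,250), a few mm off the panel, its rim at (425,200), and the slim fingers against its strap. A few mm remain, so I'll keep pushing.

Request:
{"fn": "send_rows", "kwargs": {
  "deltas": [
    [[0, -0.004, 0], [0, 0, 0]],
    [[0, 0, 0], [0, 0, 0]],
    [[0, -0.004, 0], [0, 0, 0]],
    [[0, 0, 0], [0, 0, 0]],
    [[0, 0, 0], [0, 0, 0]]
  ]
}}

```text
time_s: 20.05
ee_pos: [500.7, -328.3, 256.2]
ee_rot: [-180.0, -0.0, -169.8]
force: [0.4, 0.1, -0.1]
gripper_width: 0.7
gripper_force: 0.1
```

```bash
cat >> h.py <<'E'
def rim(name,f):
    where((0,0,0)); rgb('wrist',f); t=trace('wrist',name)
    for x in t[:2]:
        m=x['pixels']; r=[(v,np.where(m[v])[0].min(),np.where(m[v])[0].max()) for v in range(130,215,10) if m[v].any()]
        print(round(x['p'],2),x['bbox'],[tuple(map(int,k)) for k in r])
E
python3 - <<'E'
from h import *
rim('large','w11.png')
s=[]
for i in range(4): grab_frame('side'); s.append(state()['force'])
print(np.mean(s,0),state()['time_s'])
E
```

```text
eye s 23.38128496390989 lat -1.9166507076830754 z 21.181420831948742 F [ 0.36  0.05 -0.12] [-179.99   -0.01 -169.81] 20.05
0.64 [236.3, 136.8, 36.8, 88.2] [(140, 258, 269), (150, 240, 271), (160, 238, 271), (170, 237, 271), (180, 236, 271), (190, 235, 271), (200, 235, 270), (210, 236, 243)]
[0.14 0.22 0.35] 20.35
```

Request:
{"fn": "send_rows", "kwargs": {
  "deltas": [
    [[0, 0.02, 0], [0, 0, 0]],
    [[0, 0.04, 0], [0, 0, 0]],
    [[0, 0.02, -0.06], [0, 0, 0]],
    [[0, 0, -0.09], [0, 0, 0]],
    [[0, 0, -0.04], [0, 0, 0]],
    [[0, 0, 0], [0, 0, 0]],
    [[0, 0, 0], [0, 0, 0]]
  ],
  "grip": 0.5
}}

```text
time_s: 21.05
ee_pos: [493.3, -288.1, 350.8]
ee_rot: [180.0, -0.0, -169.8]
force: [-0.6, -0.1, -0.4]
gripper_width: 45.3
gripper_force: 0.0
```

```bash
python3 - <<'E'
from h import *
import pickle
T=pickle.load(open('T.pkl','rb')); R=tool(173.2,22); az=-R.as_matrix()[:,2]
g=T['medium']-5*az; print(g, g+70*az)
rim('large','w12.png')
plan(g+70*az,R,n=19)
E
```

```text
[490.5  407.66 200.36] [493.61 433.7  265.27]
eye s 64.22890326092744 lat -2.047559538554278 z 115.76925908960357 F [-0.58 -0.15 -0.44] [ 179.97   -0.03 -169.79] 21.05
0.69 [195.7, 130.8, 45.9, 79.5] [(140, 212, 238), (150, 209, 240), (160, 208, 241), (170, 207, 240), (180, 206, 240), (190, 197, 222), (200, 195, 237), (210, 194, 204)]
19 x [-0.0031, 0.077, -0.005] [0.0403, 0.0057, 0.0309] from [ 492.97 -288.17  349.38]
```

Request:
{"fn": "send_rows", "kwargs": {
  "deltas": [
    [[-0.0031, 0.077, -0.005], [0.0403, 0.0057, 0.0309]],
    [[-0.0031, 0.077, -0.005], [0.0403, 0.0057, 0.0309]],
    [[-0.0031, 0.077, -0.005], [0.0403, 0.0057, 0.0309]],
    [[-0.0031, 0.077, -0.005], [0.0403, 0.0057, 0.0309]],
    [[-0.0031, 0.077, -0.005], [0.0403, 0.0057, 0.0309]],
    [[-0.0031, 0.077, -0.005], [0.0403, 0.0057, 0.0309]],
    [[-0.0031, 0.077, -0.005], [0.0403, 0.0057, 0.0309]],
    [[-0.0031, 0.077, -0.005], [0.0403, 0.0057, 0.0309]],
    [[-0.0031, 0.077, -0.005], [0.0403, 0.0057, 0.0309]]
  ]
}}

```text
time_s: 22.05
ee_pos: [466.4, 58.4, 344.1]
ee_rot: [-169.5, -0.9, -177.9]
force: [0.9, 0.9, 0.4]
gripper_width: 45.4
gripper_force: 0.0
```

Request:
{"fn": "send_rows", "kwargs": {
  "deltas": [
    [[-0.0031, 0.077, -0.005], [0.0403, 0.0057, 0.0309]],
    [[-0.0031, 0.077, -0.005], [0.0403, 0.0057, 0.0309]],
    [[-0.0031, 0.077, -0.005], [0.0403, 0.0057, 0.0309]],
    [[-0.0031, 0.077, -0.005], [0.0403, 0.0057, 0.0309]],
    [[-0.0031, 0.077, -0.005], [0.0403, 0.0057, 0.0309]],
    [[-0.0031, 0.077, -0.005], [0.0403, 0.0057, 0.0309]],
    [[-0.0031, 0.077, -0.005], [0.0403, 0.0057, 0.0309]],
    [[-0.0031, 0.077, -0.005], [0.0403, 0.0057, 0.0309]],
    [[-0.0031, 0.077, -0.005], [0.0403, 0.0057, 0.0309]],
    [[-0.0031, 0.077, -0.005], [0.0403, 0.0057, 0.0309]]
  ]
}}

```text
time_s: 23.05
ee_pos: [494.0, 433.8, 263.3]
ee_rot: [-157.7, 0.1, 173.2]
force: [0.3, 0.0, -0.7]
gripper_width: 45.4
gripper_force: 0.0
```

Request:
{"fn": "send_rows", "kwargs": {
  "deltas": [
    [[0, 0, 0], [0, 0, 0]],
    [[0, 0, 0], [0, 0, 0]],
    [[0, 0, 0], [0, 0, 0]],
    [[0, 0, 0], [0, 0, 0]]
  ]
}}

```text
time_s: 23.45
ee_pos: [494.6, 431.4, 266.7]
ee_rot: [-158.0, 0.2, 173.1]
force: [0.7, 0.4, -0.4]
gripper_width: 45.6
gripper_force: 0.0
```

```bash
python3 - <<'E'
from h import *
import pickle
T=pickle.load(open('T.pkl','rb')); R=tool(173.2,22); az=-R.as_matrix()[:,2]
c=calibration('wrist'); g=T['medium']-5*az; p,r=cur(); print(p,state()['ee_rot'],state()['qpos'])
im=rgb('wrist','w13.png')
print('pred end',proj(np.array([T['medium'],T['medium']+r.apply([9,0,0]),T['medium']-r.apply([9,0,0])]),c).tolist())
for x in trace('wrist','medium')[:2]:
    m=x['pixels']; print(round(x['p'],2),x['bbox'],[(v,int(np.where(m[v])[0].min()),int(np.where(m[v])[0].max())) for v in range(150,235,5) if m[v].any()])
plan(g,R,n=4)
E
```

```text
[494.58 431.39 266.67] [-157.98    0.2   173.13] [ 46.46  34.65  60.47 -13.41 102.41 -37.49]
pred end [[260.7684017725477, 206.03581771600486], [260.76351335915274, 195.28059674171206], [260.77319246014144, 216.5760277040666]]
0.84 [235.2, 136.1, 25.6, 79.9] [(150, 235, 259), (155, 235, 259), (160, 235, 259), (165, 235, 259), (170, 234, 260), (175, 234, 260), (180, 235, 259), (185, 235, 259), (190, 236, 259), (195, 238, 259), (200, 253, 259), (205, 254, 260), (210, 253, 259), (215, 255, 258)]
4 x [0.0007, 0.0012, 0.0354] [0.0, 0.0016, -0.0013] from [494.64 431.58 266.84]
```

Request:
{"fn": "send_rows", "kwargs": {
  "deltas": [
    [[0.0007, 0, 0.0354], [0, 0.0016, 0]],
    [[0.0007, 0, 0.0354], [0, 0.0016, 0]],
    [[0.0007, 0, 0.0354], [0, 0.0016, 0]],
    [[0.0007, 0, 0.0354], [0, 0.0016, 0]],
    [[0, 0, 0], [0, 0, 0]],
    [[0, 0, 0], [0, 0, 0]]
  ]
}}

```text
time_s: 24.15
ee_pos: [490.2, 406.2, 200.8]
ee_rot: [-158.0, 0.0, 173.1]
force: [-1.6, -0.1, -0.3]
gripper_width: 45.5
gripper_force: 0.0
```

Request:
{"fn": "send_rows", "kwargs": {
  "deltas": [
    [[0, 0, 0], [0, 0, 0]],
    [[0, 0, 0], [0, 0, 0]],
    [[0, 0, 0], [0, 0, 0]],
    [[0, 0, 0], [0, 0, 0]],
    [[0, 0, 0], [0, 0, 0]],
    [[0, 0, 0], [0, 0, 0]]
  ],
  "grip": 1,
  "grip_force": 30
}}

```text
time_s: 24.75
ee_pos: [489.9, 405.8, 200.0]
ee_rot: [-157.8, -0.0, 173.1]
force: [0.6, -2.0, 2.0]
gripper_width: 4.1
gripper_force: 29.9
```

```bash
python3 - <<'E'
from h import *
import pickle
T=pickle.load(open('T.pkl','rb'))
p,r=cur(); print(p,state()['gripper_width'],'end in tool',r.inv().apply(T['medium']-p))
E
```

```text
[489.94 405.84 200.02] 4.061184794452404 end in tool [-0.34  1.59 -6.03]
```

Request:
{"fn": "send_rows", "kwargs": {
  "deltas": [
    [[0, -0.004, -0.0092], [0, 0, 0]],
    [[0, -0.0035, -0.0092], [0, 0, 0]],
    [[0, 0, -0.03], [0, 0, 0]],
    [[0, 0, -0.07], [0, 0, 0]],
    [[0, 0, -0.085], [0, 0, 0]],
    [[0, 0, -0.085], [0, 0, 0]],
    [[0, 0, -0.085], [0, 0, 0]],
    [[0, 0, -0.085], [0, 0, 0]],
    [[0, 0, -0.02], [0, 0, 0]],
    [[0, 0, 0], [0, 0, 0]]
  ]
}}

```text
time_s: 25.75
ee_pos: [500.9, 493.1, 422.5]
ee_rot: [-158.2, 0.2, 173.2]
force: [0.5, 1.1, -3.7]
gripper_width: 4.2
gripper_force: 30.0
```

```bash
python3 - <<'E'
from h import *
p,r=cur(); print(p,state()['ee_rot'],state()['force'],state()['gripper_width'])
off=(-0.7,0,31.7)
t=tcp(150,22,off); print(t)
# travel above rack first
w=p+(t-p)*0.55; w[2]=400
plan(w,Ro.from_euler('xyz',[180,0,180.5],degrees=True),n=10)
E
```

```text
[500.86 493.09 422.45] [-158.21    0.15  173.21] [ 0.54  1.09 -3.71] 4.18175720819952
[ 479.45 -203.49  288.7 ]
10 x [-0.0024, -0.0745, 0.0204] [-0.076, -0.0043, -0.0253] from [500.86 493.09 422.45]
```

Request:
{"fn": "send_rows", "kwargs": {
  "deltas": [
    [[-0.0024, -0.0745, 0.0204], [-0.076, -0.0043, -0.0253]],
    [[-0.0024, -0.0745, 0.0204], [-0.076, -0.0043, -0.0253]],
    [[-0.0024, -0.0745, 0.0204], [-0.076, -0.0043, -0.0253]],
    [[-0.0024, -0.0745, 0.0204], [-0.076, -0.0043, -0.0253]],
    [[-0.0024, -0.0745, 0.0204], [-0.076, -0.0043, -0.0253]],
    [[-0.0024, -0.0745, 0.0204], [-0.076, -0.0043, -0.0253]],
    [[-0.0024, -0.0745, 0.0204], [-0.076, -0.0043, -0.0253]],
    [[-0.0024, -0.0745, 0.0204], [-0.076, -0.0043, -0.0253]],
    [[-0.0024, -0.0745, 0.0204], [-0.076, -0.0043, -0.0253]],
    [[-0.0024, -0.0745, 0.0204], [-0.076, -0.0043, -0.0253]]
  ]
}}

```text
time_s: 26.75
ee_pos: [486.4, 106.7, 399.4]
ee_rot: [-179.8, -0.3, -179.5]
force: [1.5, -0.4, -2.6]
gripper_width: 3.6
gripper_force: 30.0
```

```bash
python3 - <<'E'
from h import *
print(state()['ee_pos'],state()['ee_rot'])
plan(tcp(180,40,(-0.7,0,31.7)),RH,n=7)
E
```

```text
[486.41 106.72 399.44] [-179.82   -0.28 -179.55]
7 x [0.0099, -0.0797, 0.0267] [-0.0008, -0.0015, -0.0486] from [486.41 106.72 399.44]
```

Request:
{"fn": "send_rows", "kwargs": {
  "deltas": [
    [[0.0099, -0.0797, 0.0267], [0, -0.0015, -0.0486]],
    [[0.0099, -0.0797, 0.0267], [0, -0.0015, -0.0486]],
    [[0.0099, -0.0797, 0.0267], [0, -0.0015, -0.0486]],
    [[0.0099, -0.0797, 0.0267], [0, -0.0015, -0.0486]],
    [[0.0099, -0.0797, 0.0267], [0, -0.0015, -0.0486]],
    [[0.0099, -0.0797, 0.0267], [0, -0.0015, -0.0486]],
    [[0.0099, -0.0797, 0.0267], [0, -0.0015, -0.0486]],
    [[0, 0, 0], [0, 0, 0]],
    [[0, 0, 0], [0, 0, 0]],
    [[0, 0, 0], [0, 0, 0]]
  ]
}}

```text
time_s: 27.75
ee_pos: [475.4, -171.4, 308.4]
ee_rot: [-179.8, 0.0, -169.8]
force: [-0.4, 0.4, -2.5]
gripper_width: 3.7
gripper_force: 30.0
```

```bash
cat >> h.py <<'E'
def dishx(name,f,eyez):
    # lateral of the dish centre in the tool frame from the upper silhouette in the wrist view, model fitted
    c=calibration('wrist'); p,R=cur(); im=rgb('wrist',f)
    t=[x for x in trace('wrist',name)]
    for x in t[:2]: print('seen',round(x['p'],2),np.round(x['bbox'],1))
    for ox in(-3,-2,-1,0,1): 
        q=proj(outline(name,p,R,(ox,0,eyez)),c); print(ox,'model top v',round(q[:,1].min(),1),'u',q[:,0].min().round(1),q[:,0].max().round(1))
    B=im[:,:,2].astype(int)-im[:,:,0]; ys,xs=np.where((B[100:200,225:290]>60)); 
    if len(ys): print('blue rim top v',ys.min()+100,'u at top',xs[ys==ys.min()]+225,'u range',xs.min()+225,xs.max()+225)
    u=list(range(100,180,6)); vs=[]
    for k in u:
        col=im[180:228,k,2].astype(int); r=np.where(col>(col.max()+np.median(col))/2)[0]; vs.append(180+r.mean())
    print('rod v',np.round(vs,1),'model',proj(np.array([ROOT-s*dd for s in(40,70,100)]),c).round(1).tolist())
E
python3 - <<'E'
from h import *
where((-0.7,0,31.7)); dishx('medium','w14.png',31.7)
E
```

```text
eye s 182.17451021581772 lat 1.736607673023105 z 41.68476923832611 F [-0.42  0.4  -2.46] [-179.81    0.03 -169.81] 27.75
seen 0.57 [230.7 141.8  32.3 111.2]
-3 model top v 147.0 u 229.0 258.3
-2 model top v 146.0 u 229.0 258.3
-1 model top v 145.1 u 228.9 258.3
0 model top v 144.1 u 228.9 258.3
1 model top v 143.1 u 228.9 258.3
blue rim top v 144 u at top [258] u range 257 260
rod v [203.  203.  203.  203.5 203.5 203.  203.  200.1 198.  202.5 202.5 202.
 204.  206.5] model [[87.5, 203.4], [123.5, 203.4], [159.5, 203.3]]
```

```bash
python3 - <<'E'
from h import *
plan(tcp(145,18,(-0.3,0,31.7)),RH,n=4)
E
```

```text
4 x [0.001, -0.0187, 0.0122] [-0.0021, 0.0008, 0.0006] from [ 475.99 -171.22  308.96]
```

Request:
{"fn": "send_rows", "kwargs": {
  "deltas": [
    [[0.001, -0.0187, 0.0122], [-0.0021, 0.0008, 0.0006]],
    [[0.001, -0.0187, 0.0122], [-0.0021, 0.0008, 0.0006]],
    [[0.001, -0.0187, 0.0122], [-0.0021, 0.0008, 0.0006]],
    [[0.001, -0.0187, 0.0122], [-0.0021, 0.0008, 0.0006]],
    [[0, 0, 0], [0, 0, 0]],
    [[0, 0, 0], [0, 0, 0]],
    [[0, 0, 0], [0, 0, 0]]
  ]
}}

```text
time_s: 28.55
ee_pos: [480.9, -209.6, 284.5]
ee_rot: [-180.0, -0.0, -169.9]
force: [0.7, 0.4, -2.3]
gripper_width: 3.6
gripper_force: 30.0
```

```bash
python3 - <<'E'
from h import *
where((-0.3,0,31.7)); dishx('medium','w15.png',31.7)
plan(tcp(130,18,(-0.3,0,31.7)),RH,n=2)
E
```

```text
eye s 143.75365743595907 lat -0.0559471592142593 z 17.8035482539982 F [ 0.72  0.41 -2.26] [-180.     -0.02 -169.88] 28.55
seen 0.8 [229.  142.5  35.5 110.8]
-3 model top v 147.0 u 229.0 258.3
-2 model top v 146.0 u 229.0 258.3
-1 model top v 145.1 u 228.9 258.3
0 model top v 144.1 u 228.9 258.3
1 model top v 143.2 u 228.9 258.3
blue rim top v 145 u at top [257 258 259] u range 228 260
rod v [210.8 216.  215.5 204.  198.  215.5 215.  214.5 215.  215.  203.5 202.
 205.4 214. ] model [[120.2, 215.0], [160.1, 214.9], [199.9, 214.7]]
2 x [-0.0, -0.0139, -0.0] [-0.0004, -0.0, -0.0012] from [ 480.91 -209.44  284.67]
```

Request:
{"fn": "send_rows", "kwargs": {
  "deltas": [
    [[0, -0.014, 0], [0, 0, 0]],
    [[0, -0.014, 0], [0, 0, 0]],
    [[0, -0.006, 0], [0, 0, 0]],
    [[0, -0.006, 0.002], [0, 0, 0]],
    [[0, 0, 0], [0, 0, 0]]
  ]
}}

```text
time_s: 29.15
ee_pos: [484.3, -229.7, 283.1]
ee_rot: [180.0, -0.1, -169.9]
force: [0.5, 0.0, -2.1]
gripper_width: 4.0
gripper_force: 30.0
```

Request:
{"fn": "send_rows", "kwargs": {
  "deltas": [
    [[0, -0.006, 0.006], [0, 0, 0]],
    [[0, -0.006, 0.006], [0, 0, 0]],
    [[0, -0.006, 0.006], [0, 0, 0]],
    [[0, -0.006, 0.006], [0, 0, 0]],
    [[0, -0.01, 0.002], [0, 0, 0]],
    [[0, 0, 0], [0, 0, 0]]
  ]
}}

```text
time_s: 29.75
ee_pos: [487.4, -246.7, 270.0]
ee_rot: [-180.0, -0.1, -169.9]
force: [-0.1, 0.2, -2.7]
gripper_width: 3.7
gripper_force: 30.0
```

Request:
{"fn": "send_rows", "kwargs": {
  "deltas": [
    [[0, -0.02, 0], [0, 0, 0]],
    [[0, -0.02, 0], [0, 0, 0]],
    [[0, -0.02, 0], [0, 0, 0]],
    [[0, -0.02, 0.002], [0, 0, 0]],
    [[0, -0.01, 0.006], [0, 0, 0]],
    [[0, 0, 0.006], [0, 0, 0]],
    [[0, 0, 0], [0, 0, 0]],
    [[0, 0, 0], [0, 0, 0]]
  ]
}}

```text
time_s: 30.55
ee_pos: [495.1, -290.0, 263.2]
ee_rot: [180.0, -0.0, -169.9]
force: [0.4, -0.1, -1.4]
gripper_width: 3.9
gripper_force: 30.0
```

Request:
{"fn": "send_rows", "kwargs": {
  "deltas": [
    [[0, 0, 0.006], [0, 0, 0]],
    [[0, 0, 0], [0, 0, 0]],
    [[0, 0, 0], [0, 0, 0]]
  ]
}}

```text
time_s: 30.85
ee_pos: [495.2, -290.1, 260.3]
ee_rot: [-180.0, -0.0, -169.9]
force: [-0.3, 0.5, -2.1]
gripper_width: 3.8
gripper_force: 30.0
```

Request:
{"fn": "send_rows", "kwargs": {
  "deltas": [
    [[0, 0, 0.003], [0, 0, 0]],
    [[0, 0, 0], [0, 0, 0]],
    [[0, 0, 0], [0, 0, 0]]
  ]
}}

```text
time_s: 31.15
ee_pos: [495.2, -290.3, 258.8]
ee_rot: [-180.0, -0.0, -169.9]
force: [-0.6, -0.4, -3.0]
gripper_width: 3.7
gripper_force: 30.0
```

Request:
{"fn": "send_rows", "kwargs": {
  "deltas": [
    [[0, 0, 0.003], [0, 0, 0]],
    [[0, 0, 0], [0, 0, 0]],
    [[0, 0, 0], [0, 0, 0]]
  ]
}}

```text
time_s: 31.45
ee_pos: [495.3, -290.5, 258.1]
ee_rot: [-179.9, 0.0, -169.9]
force: [-0.3, 0.3, 2.4]
gripper_width: 3.9
gripper_force: 30.0
```

Request:
{"fn": "send_rows", "kwargs": {
  "deltas": [
    [[0, 0, -0.001], [0, 0, 0]],
    [[0, 0, 0], [0, 0, 0]],
    [[0, 0, 0], [0, 0, 0]],
    [[0, 0, -0.04], [0, 0, 0]],
    [[0, 0, -0.07], [0, 0, 0]],
    [[0, 0, 0], [0, 0, 0]],
    [[0, 0.05, 0], [0, 0, 0]],
    [[0, 0, 0], [0, 0, 0]]
  ],
  "grip": 0.72
}}

```text
time_s: 32.25
ee_pos: [490.3, -264.0, 312.7]
ee_rot: [179.9, -0.0, -169.8]
force: [-0.6, 0.5, -0.0]
gripper_width: 25.4
gripper_force: 0.0
```

```bash
python3 - <<'E'
from h import *
where((0,0,0)); rim('medium','w16.png'); rim('large','w17.png')
E
```

```text
eye s 88.55815458662484 lat -0.678572129144488 z 77.74432484822353 F [-0.62  0.5  -0.03] [ 179.93   -0.04 -169.8 ] 32.25
eye s 88.55815458662484 lat -0.678572129144488 z 77.74432484822353 F [-0.62  0.5  -0.03] [ 179.93   -0.04 -169.8 ] 32.25
0.69 [216.2, 139.3, 32.5, 77.6] [(140, 240, 243), (150, 217, 245), (160, 216, 245), (170, 215, 247), (180, 215, 246), (190, 216, 245), (200, 219, 229), (210, 217, 225)]
eye s 86.78454679382499 lat -0.5503515017147578 z 77.54679507284862 F [-0.27 -0.31 -0.47] [-179.97   -0.05 -169.83] 32.35
0.6 [152.6, 132.4, 71.0, 95.8] [(140, 190, 219), (150, 184, 221), (160, 182, 223), (170, 181, 223), (180, 181, 223), (190, 170, 223), (200, 156, 172), (210, 153, 217)]
0.42 [449.4, 128.4, 62.6, 101.1] [(130, 489, 504), (140, 484, 511), (150, 480, 511), (160, 475, 511), (170, 469, 511), (180, 464, 511), (190, 460, 511), (200, 454, 511), (210, 449, 511)]
```

Request:
{"fn": "send_rows", "kwargs": {
  "deltas": [
    [[0, 0, 0.0378], [0, 0, 0]],
    [[0, 0, 0.0378], [0, 0, 0]],
    [[0, 0, 0.0378], [0, 0, 0]],
    [[0, -0.02, 0], [0, 0, 0]],
    [[0, -0.014, 0], [0, 0, 0]],
    [[0, -0.01, 0], [0, 0, 0]],
    [[0, -0.01, 0], [0, 0, 0]],
    [[0, -0.01, 0], [0, 0, 0]],
    [[0, -0.01, 0], [0, 0, 0]],
    [[0, 0, 0], [0, 0, 0]]
  ],
  "grip": 1
}}

```text
time_s: 33.45
ee_pos: [497.5, -303.1, 256.3]
ee_rot: [-179.9, -0.0, -169.9]
force: [0.0, 0.1, 0.4]
gripper_width: 0.6
gripper_force: 0.0
```

Request:
{"fn": "send_rows", "kwargs": {
  "deltas": [
    [[0, -0.008, 0], [0, 0, 0]],
    [[0, -0.008, 0], [0, 0, 0]],
    [[0, 0, 0], [0, 0, 0]]
  ]
}}

```text
time_s: 33.75
ee_pos: [498.9, -310.6, 256.2]
ee_rot: [-179.9, -0.0, -169.9]
force: [0.2, 0.1, -0.2]
gripper_width: 0.3
gripper_force: 0.0
```

```bash
python3 - <<'E'
from h import *
rim('medium','w18.png'); rim('large','w19.png')
E
```

```text
eye s 41.11628014638387 lat -0.5238704342523679 z 21.223494158065478 F [ 0.2   0.14 -0.2 ] [-179.95   -0.02 -169.89] 33.75
0.56 [227.9, 144.1, 55.7, 85.3] [(150, 256, 281), (160, 245, 283), (170, 243, 283), (180, 242, 283), (190, 242, 282), (200, 242, 281), (210, 241, 280)]
0.49 [204.0, 136.3, 49.1, 91.9] [(140, 235, 250), (150, 219, 252), (160, 217, 245), (170, 215, 243), (180, 214, 242), (190, 214, 241), (200, 215, 241), (210, 216, 240)]
eye s 41.557206008472605 lat -0.5782151613579956 z 21.17093789901054 F [0.79 0.67 0.34] [-179.97   -0.03 -169.88] 33.85
0.61 [202.7, 135.0, 52.7, 91.9] [(140, 237, 253), (150, 223, 255), (160, 220, 248), (170, 218, 246), (180, 217, 245), (190, 216, 245), (200, 217, 246), (210, 215, 239)]
```

```bash
python3 - <<'E'
from h import *
for k in range(4):
    im=rgb('wrist',f'w20{k}.png').astype(int); B=im[:,:,2]-im[:,:,0]
    print(state()['time_s'],state()['force'],{v:(np.where((B[v,200:300]>50))[0]+200).tolist() for v in (145,150,155,165,175,190,205)} if k in(0,3) else '')
    for _ in range(2): grab_frame('side')
for n in('medium','large'):
    x=trace('wrist',n)[0]; m=x['pixels']; print(n,x['bbox'],[(v,int(np.where(m[v])[0].min()),int(np.where(m[v])[0].max())) for v in range(140,232,6) if m[v].any()])
im=im.astype(int)
for v in (200,206,212,218,224): print(v,im[v,225:300:3].sum(1).tolist())
E
```

```text
34.0 [ 0.02 -0.34  0.35] {145: [244, 245, 246, 255, 256], 150: [243, 244, 245, 256, 271, 272, 276, 277, 278], 155: [242, 243, 244, 269, 270, 271, 277, 278, 279], 165: [240, 241, 242, 243, 267, 268, 269, 278, 279], 175: [239, 240, 241, 242, 266, 267, 268, 279], 190: [278], 205: [277]}
34.15 [ 0.19 -0.14 -0.5 ] 
34.3 [ 0.39  0.33 -0.4 ] 
34.45 [-0.5  -0.53  0.41] {145: [245, 246, 254, 255], 150: [243, 244, 245, 267, 268, 269, 272, 273, 274], 155: [242, 243, 244, 266, 267, 273, 274], 165: [240, 241, 242, 264, 265, 266, 274], 175: [239, 240, 241, 263, 264, 265, 274], 190: [239, 240, 273], 205: [272]}
medium [228.3, 143.7, 48.4, 86.1] [(146, 268, 272), (152, 247, 274), (158, 244, 275), (164, 244, 275), (170, 244, 275), (176, 244, 275), (182, 242, 275), (188, 242, 274), (194, 242, 274), (200, 242, 274), (206, 242, 273), (212, 237, 259), (218, 232, 259), (224, 229, 238)]
large [102.7, 4.3, 293.4, 304.1] [(140, 122, 224), (146, 123, 224), (152, 125, 221), (158, 126, 220), (164, 126, 218), (170, 126, 217), (176, 127, 216), (182, 128, 215), (188, 130, 215), (194, 131, 216), (200, 132, 216), (206, 132, 216), (212, 133, 214), (218, 133, 208), (224, 134, 366), (230, 134, 388)]
200 [566, 514, 394, 408, 414, 429, 570, 547, 509, 396, 395, 425, 430, 431, 534, 535, 330, 518, 351, 324, 314, 300, 272, 296, 695]
206 [402, 405, 420, 427, 420, 420, 429, 381, 418, 421, 429, 429, 428, 363, 497, 469, 443, 532, 267, 264, 256, 256, 275, 275, 678]
212 [422, 423, 429, 421, 408, 389, 290, 193, 198, 190, 115, 245, 115, 168, 201, 203, 312, 679, 673, 683, 675, 680, 682, 689, 693]
218 [593, 422, 420, 393, 383, 351, 196, 197, 200, 170, 116, 288, 115, 134, 198, 194, 196, 385, 536, 486, 444, 425, 387, 369, 345]
224 [524, 416, 599, 596, 432, 199, 206, 199, 195, 156, 115, 201, 109, 124, 197, 193, 194, 187, 263, 327, 322, 325, 335, 333, 337]
```

Request:
{"fn": "send_rows", "kwargs": {
  "deltas": [
    [[0, -0.005, 0], [0, 0, 0]],
    [[0, -0.006, 0], [0, 0, 0]],
    [[0, -0.005, 0], [0, 0, 0]],
    [[0, -0.003, 0], [0, 0, 0]],
    [[0, 0, 0], [0, 0, 0]],
    [[0, 0, 0], [0, 0, 0]],
    [[0, 0, 0], [0, 0, 0]],
    [[0, 0, 0], [0, 0, 0]]
  ]
}}

```text
time_s: 35.45
ee_pos: [500.3, -319.2, 256.1]
ee_rot: [180.0, -0.0, -169.9]
force: [-0.2, 0.0, -0.8]
gripper_width: 0.5
gripper_force: 0.5
```

```bash
cat >> h.py <<'E'
def arcs(f,rows=(145,150,155,165,175,190)):
    where((0,0,0)); im=rgb('wrist',f).astype(int); B=im[:,:,2]-im[:,:,0]
    for v in rows: print(v,(np.where((B[v,190:310]>50))[0]+190).tolist())
    F=[]
    for _ in range(3): grab_frame('side'); F.append(state()['force'])
    print('F',np.mean(F,0))
E
python3 - <<'E'
from h import *
arcs('w21.png')
E
```

```text
eye s 32.40577258720625 lat -0.6387708535427015 z 21.07218369628697 F [-0.21  0.02 -0.8 ] [ 179.99   -0.04 -169.88] 35.45
145 [250, 251, 252, 258, 259]
150 [249, 250, 251, 261, 262, 263, 264, 265]
155 [249, 250, 251, 260, 261, 265, 266]
165 [248, 249, 250, 259, 260, 266, 267, 306, 307, 308, 309]
175 [247, 248, 249, 258, 259, 260, 266, 267, 307, 308, 309]
190 [266, 267]
F [-0.14  0.19  0.05]
```

Request:
{"fn": "send_rows", "kwargs": {
  "deltas": [
    [[0, -0.004, 0], [0, 0, 0]],
    [[0, -0.002, 0], [0, 0, 0]],
    [[0, 0, 0], [0, 0, 0]],
    [[0, 0, 0], [0, 0, 0]],
    [[0, 0, 0], [0, 0, 0]]
  ]
}}

```text
time_s: 36.15
ee_pos: [500.9, -322.3, 256.1]
ee_rot: [180.0, -0.0, -169.9]
force: [-0.5, 0.9, -0.1]
gripper_width: 0.6
gripper_force: 0.5
```

```bash
python3 - <<'E'
from h import *
arcs('w22.png')
E
```

```text
eye s 29.302871358043973 lat -0.6324083177686282 z 21.129118926141587 F [-0.48  0.87 -0.06] [ 180.     -0.04 -169.88] 36.15
145 [254, 255, 256, 262, 263]
150 [253, 254, 255, 265, 266, 267, 268, 269]
155 [253, 254, 255, 263, 264, 265, 270, 271]
165 [252, 253, 254, 262, 263, 270, 271, 309]
175 [251, 252, 253, 261, 262, 263, 271, 309]
190 [270, 271]
F [-0.09  0.96  0.32]
```

Request:
{"fn": "send_rows", "kwargs": {
  "deltas": [
    [[0, 0.02, 0], [0, 0, 0]],
    [[0, 0.04, 0], [0, 0, 0]],
    [[0, 0.02, -0.06], [0, 0, 0]],
    [[0, 0, -0.09], [0, 0, 0]],
    [[0, 0, -0.04], [0, 0, 0]],
    [[0, 0, 0], [0, 0, 0]],
    [[0, 0, 0], [0, 0, 0]]
  ],
  "grip": 0.5
}}

```text
time_s: 37.05
ee_pos: [493.7, -282.5, 350.7]
ee_rot: [-180.0, -0.0, -169.9]
force: [0.4, -0.5, -0.1]
gripper_width: 45.4
gripper_force: 0.0
```

```bash
python3 - <<'E'
from h import *
import pickle
where((0,0,0)); im=rgb('wrist','w23.png').astype(int)
for n in('large','medium'):
    x=trace('wrist',n)[0]; m=x['pixels']; print(n,round(x['p'],2),x['bbox'],[(v,int(np.where(m[v])[0].min()),int(np.where(m[v])[0].max())) for v in range(150,216,5) if m[v].any()])
for v in(196,200,204,208): print(v,im[v,184:240,2].tolist())
T=pickle.load(open('T.pkl','rb')); R=tool(173.2,22); az=-R.as_matrix()[:,2]
g=T['small']-5*az
plan(g+70*az,R,n=17)
E
```

```text
eye s 69.69833143895585 lat -0.6815636097078599 z 115.74162976607937 F [ 0.36 -0.47 -0.12] [-179.99   -0.04 -169.87] 37.05
large 0.83 [189.6, 132.6, 45.4, 77.2] [(150, 205, 222), (155, 204, 222), (160, 203, 221), (165, 203, 221), (170, 203, 220), (175, 203, 209), (185, 194, 194), (190, 191, 192), (195, 189, 192), (200, 189, 230), (205, 189, 229), (210, 189, 195)]
medium 0.9 [194.4, 138.4, 50.4, 75.7] [(150, 223, 241), (155, 223, 241), (160, 222, 241), (165, 222, 242), (170, 222, 242), (175, 211, 242), (180, 202, 241), (185, 198, 240), (190, 195, 207), (195, 195, 209), (200, 195, 211), (205, 196, 206)]
196 [69, 92, 130, 160, 192, 211, 214, 202, 162, 152, 170, 204, 213, 204, 174, 152, 144, 141, 143, 146, 144, 149, 146, 145, 152, 161, 174, 163, 159, 158, 159, 163, 172, 183, 187, 187, 182, 171, 169, 161, 158, 165, 168, 172, 169, 161, 158, 152, 148, 141, 143, 139, 145, 142, 132, 123]
200 [70, 81, 108, 129, 165, 203, 212, 203, 169, 149, 164, 203, 214, 209, 186, 156, 147, 146, 145, 145, 143, 146, 147, 146, 145, 144, 144, 143, 147, 155, 167, 172, 175, 180, 181, 181, 179, 168, 157, 155, 151, 138, 142, 147, 148, 150, 145, 133, 125, 120, 106, 90, 75, 58, 47, 44]
204 [115, 116, 116, 118, 151, 202, 215, 211, 187, 155, 160, 204, 213, 214, 197, 162, 147, 144, 147, 144, 146, 146, 143, 138, 123, 100, 84, 83, 85, 81, 79, 85, 87, 89, 96, 115, 129, 140, 146, 149, 144, 142, 133, 123, 120, 115, 105, 100, 85, 58, 47, 47, 48, 50, 45, 50]
208 [110, 102, 95, 97, 135, 195, 213, 213, 198, 161, 160, 192, 215, 211, 204, 178, 188, 193, 159, 127, 104, 91, 82, 83, 84, 83, 80, 83, 84, 84, 90, 89, 88, 81, 71, 66, 68, 66, 67, 68, 66, 68, 74, 76, 73, 64, 58, 52, 50, 50, 52, 51, 50, 49, 51, 47]
17 x [-0.0015, 0.0745, -0.002] [0.045, 0.0063, 0.0344] from [ 493.36 -282.55  349.31]
```

Request:
{"fn": "send_rows", "kwargs": {
  "deltas": [
    [[-0.0015, 0.0745, -0.002], [0.045, 0.0063, 0.0344]],
    [[-0.0015, 0.0745, -0.002], [0.045, 0.0063, 0.0344]],
    [[-0.0015, 0.0745, -0.002], [0.045, 0.0063, 0.0344]],
    [[-0.0015, 0.0745, -0.002], [0.045, 0.0063, 0.0344]],
    [[-0.0015, 0.0745, -0.002], [0.045, 0.0063, 0.0344]],
    [[-0.0015, 0.0745, -0.002], [0.045, 0.0063, 0.0344]],
    [[-0.0015, 0.0745, -0.002], [0.045, 0.0063, 0.0344]],
    [[-0.0015, 0.0745, -0.002], [0.045, 0.0063, 0.0344]]
  ]
}}

```text
time_s: 38.0
ee_pos: [464.5, 14.1, 334.4]
ee_rot: [-169.5, -0.8, -177.9]
force: [0.4, 0.3, 0.8]
gripper_width: 45.6
gripper_force: 0.0
```

Request:
{"fn": "send_rows", "kwargs": {
  "deltas": [
    [[-0.0015, 0.0745, -0.002], [0.045, 0.0063, 0.0344]],
    [[-0.0015, 0.0745, -0.002], [0.045, 0.0063, 0.0344]],
    [[-0.0015, 0.0745, -0.002], [0.045, 0.0063, 0.0344]],
    [[-0.0015, 0.0745, -0.002], [0.045, 0.0063, 0.0344]],
    [[-0.0015, 0.0745, -0.002], [0.045, 0.0063, 0.0344]],
    [[-0.0015, 0.0745, -0.002], [0.045, 0.0063, 0.0344]],
    [[-0.0015, 0.0745, -0.002], [0.045, 0.0063, 0.0344]],
    [[-0.0015, 0.0745, -0.002], [0.045, 0.0063, 0.0344]],
    [[-0.0015, 0.0745, -0.002], [0.045, 0.0063, 0.0344]]
  ]
}}

```text
time_s: 38.9
ee_pos: [481.2, 338.1, 252.4]
ee_rot: [-157.8, 0.1, 173.2]
force: [1.2, 0.4, 0.9]
gripper_width: 45.7
gripper_force: 0.0
```

Request:
{"fn": "send_rows", "kwargs": {
  "deltas": [
    [[0, 0, 0], [0, 0, 0]],
    [[0, 0, 0], [0, 0, 0]],
    [[0, 0, 0], [0, 0, 0]],
    [[0, 0, 0], [0, 0, 0]]
  ]
}}

```text
time_s: 39.3
ee_pos: [481.7, 335.7, 255.0]
ee_rot: [-158.0, 0.2, 173.1]
force: [0.5, -0.6, 0.4]
gripper_width: 45.7
gripper_force: 0.0
```

```bash
python3 - <<'E'
from h import *
import pickle
T=pickle.load(open('T.pkl','rb')); R=tool(173.2,22); az=-R.as_matrix()[:,2]
c=calibration('wrist'); g=T['small']-5*az; p,r=cur(); print(p,state()['ee_rot'])
im=rgb('wrist','w24.png')
print('pred end',proj(np.array([T['small'],T['small']-r.apply([9,0,0])]),c).tolist())
for x in trace('wrist','small')[:2]:
    m=x['pixels']; print(round(x['p'],2),x['bbox'],[(v,int(np.where(m[v])[0].min()),int(np.where(m[v])[0].max())) for v in range(150,235,5) if m[v].any()])
plan(g,R,n=4)
E
```

```text
[481.73 335.68 254.97] [-157.97    0.21  173.12]
pred end [[260.35346055248584, 205.61782331267517], [260.36210197763626, 216.14482429649178]]
0.8 [236.6, 149.1, 22.8, 67.9] [(150, 243, 258), (155, 234, 259), (160, 234, 260), (165, 233, 260), (170, 233, 260), (175, 234, 260), (180, 234, 260), (185, 234, 260), (190, 241, 260), (195, 254, 259), (200, 254, 259), (205, 254, 259), (210, 254, 259), (215, 254, 259)]
0.38 [0.0, 107.6, 29.3, 125.7] [(160, 0, 1), (165, 0, 4), (170, 0, 6), (175, 0, 8), (180, 0, 10), (185, 0, 12), (190, 2, 15), (195, 6, 17), (200, 8, 19), (205, 8, 22), (210, 7, 24), (215, 5, 26), (220, 2, 28), (225, 0, 27), (230, 0, 5)]
4 x [0.0008, 0.001, 0.0356] [-0.0001, 0.0015, -0.0013] from [481.76 335.88 255.09]
```

Request:
{"fn": "send_rows", "kwargs": {
  "deltas": [
    [[0.0008, -0.0005, 0.0356], [0, 0.0015, 0]],
    [[0.0008, -0.0005, 0.0356], [0, 0.0015, 0]],
    [[0.0008, 0, 0.0356], [0, 0.0015, 0]],
    [[0.0008, 0, 0.0356], [0, 0.0015, 0]],
    [[0, 0, 0], [0, 0, 0]],
    [[0, 0, 0], [0, 0, 0]]
  ]
}}

```text
time_s: 40.0
ee_pos: [477.2, 309.8, 189.1]
ee_rot: [-158.0, 0.0, 173.1]
force: [-0.5, -0.2, -1.0]
gripper_width: 45.8
gripper_force: 0.0
```

Request:
{"fn": "send_rows", "kwargs": {
  "deltas": [
    [[0, 0, 0], [0, 0, 0]],
    [[0, 0, 0], [0, 0, 0]],
    [[0, 0, 0], [0, 0, 0]],
    [[0, 0, 0], [0, 0, 0]],
    [[0, 0, 0], [0, 0, 0]],
    [[0, 0, 0], [0, 0, 0]]
  ],
  "grip": 1,
  "grip_force": 30
}}

```text
time_s: 40.6
ee_pos: [476.9, 310.0, 188.3]
ee_rot: [-157.9, -0.0, 173.1]
force: [-0.1, -0.5, 0.7]
gripper_width: 3.8
gripper_force: 30.0
```

Request:
{"fn": "send_rows", "kwargs": {
  "deltas": [
    [[0, -0.004, -0.0092], [0, 0, 0]],
    [[0, -0.0035, -0.0092], [0, 0, 0]],
    [[0, -0.008, -0.03], [0, 0, 0]],
    [[0, -0.026, -0.065], [0, 0, 0]],
    [[0, -0.03, -0.075], [0, 0, 0]],
    [[0, -0.03, -0.075], [0, 0, 0]],
    [[0, -0.03, -0.075], [0, 0, 0]],
    [[0, -0.02, -0.05], [0, 0, 0]],
    [[0, 0, 0], [0, 0, 0]]
  ]
}}

```text
time_s: 41.5
ee_pos: [477.9, 313.3, 401.2]
ee_rot: [-158.3, 0.4, 173.1]
force: [-0.6, 0.8, -1.8]
gripper_width: 4.0
gripper_force: 30.0
```

```bash
python3 - <<'E'
from h import *
p,r=cur(); print(p,state()['ee_rot'],state()['force'],state()['gripper_width'])
plan(tcp(180,40,(-0.5,0,31.7)),RH,n=12)
E
```

```text
[477.88 313.28 401.19] [-158.32    0.38  173.12] [-0.64  0.84 -1.75] 3.9838825882578517
12 x [0.0017, -0.077, 0.0322] [-0.0628, -0.0083, -0.0493] from [477.88 313.28 401.19]
```

Request:
{"fn": "send_rows", "kwargs": {
  "deltas": [
    [[0.0017, -0.077, 0.0322], [-0.0628, -0.0083, -0.0493]],
    [[0.0017, -0.077, 0.0322], [-0.0628, -0.0083, -0.0493]],
    [[0.0017, -0.077, 0.0322], [-0.0628, -0.0083, -0.0493]],
    [[0.0017, -0.077, 0.0322], [-0.0628, -0.0083, -0.0493]],
    [[0.0017, -0.077, 0.0322], [-0.0628, -0.0083, -0.0493]],
    [[0.0017, -0.077, 0.0322], [-0.0628, -0.0083, -0.0493]],
    [[0.0017, -0.077, 0.0322], [-0.0628, -0.0083, -0.0493]],
    [[0.0017, -0.077, 0.0322], [-0.0628, -0.0083, -0.0493]],
    [[0.0017, -0.077, 0.0322], [-0.0628, -0.0083, -0.0493]],
    [[0.0017, -0.077, 0.0322], [-0.0628, -0.0083, -0.0493]]
  ]
}}

```text
time_s: 42.5
ee_pos: [462.6, -98.2, 331.8]
ee_rot: [-176.2, -0.9, -172.6]
force: [0.1, -0.7, -1.6]
gripper_width: 3.7
gripper_force: 30.0
```

Request:
{"fn": "send_rows", "kwargs": {
  "deltas": [
    [[0.0017, -0.077, 0.0322], [-0.0628, -0.0083, -0.0493]],
    [[0.0017, -0.077, 0.0322], [-0.0628, -0.0083, -0.0493]],
    [[0, 0, 0], [0, 0, 0]],
    [[0, 0, 0], [0, 0, 0]],
    [[0, 0, 0], [0, 0, 0]],
    [[0, 0, 0], [0, 0, 0]]
  ]
}}

```text
time_s: 43.1
ee_pos: [472.8, -173.5, 305.5]
ee_rot: [-179.8, -0.5, -169.7]
force: [0.1, -0.4, -2.1]
gripper_width: 3.8
gripper_force: 30.0
```

```bash
python3 - <<'E'
from h import *
where((-0.4,0,31.5)); dishx('small','w25.png',31.5)
plan(tcp(145,18,(-0.4,0,31.5)),RH,n=4)
E
```

```text
eye s 180.5269485850231 lat -1.7412377510004653 z 38.97184720273924 F [ 0.06 -0.36 -2.07] [-179.75   -0.45 -169.68] 43.1
seen 0.85 [228.2 156.   33.5  94.2]
seen 0.21 [ 20.1 132.  127.6  93.1]
-3 model top v 156.5 u 226.0 258.3
-2 model top v 155.6 u 226.0 258.3
-1 model top v 154.6 u 226.0 258.3
0 model top v 153.7 u 225.9 258.3
1 model top v 152.7 u 225.9 258.3
blue rim top v 156 u at top [258 259] u range 257 260
rod v [208.  207.5 207.5 208.  207.5 207.5 207.5 198.4 198.8 196.1 207.  207.
 208.5 211. ] model [[88.2, 208.1], [124.5, 208.2], [160.8, 208.2]]
4 x [-0.0007, -0.0177, 0.0106] [-0.0023, -0.0038, 0.0011] from [ 472.95 -173.66  305.69]
```

Request:
{"fn": "send_rows", "kwargs": {
  "deltas": [
    [[-0.0004, -0.0177, 0.0106], [-0.0023, -0.0038, 0.0011]],
    [[-0.0004, -0.0177, 0.0106], [-0.0023, -0.0038, 0.0011]],
    [[-0.0004, -0.0177, 0.0106], [-0.0023, -0.0038, 0.0011]],
    [[-0.0004, -0.0177, 0.0106], [-0.0023, -0.0038, 0.0011]],
    [[0, 0, 0], [0, 0, 0]],
    [[0, 0, 0], [0, 0, 0]],
    [[0, 0, 0], [0, 0, 0]]
  ]
}}

```text
time_s: 43.9
ee_pos: [479.8, -209.6, 284.2]
ee_rot: [180.0, -0.0, -169.9]
force: [0.6, 0.2, -2.2]
gripper_width: 3.6
gripper_force: 30.0
```

```bash
python3 - <<'E'
from h import *
where((-1.1,0,31.5)); dishx('small','w26.png',31.5)
plan(tcp(130,18,(-1.1,0,31.5)),RH,n=2)
E
```

```text
eye s 143.89569875160026 lat -0.36141192057940685 z 17.717364003042434 F [ 0.56  0.18 -2.18] [ 179.97   -0.03 -169.93] 43.9
seen 0.66 [229.3 154.4  32.4  96.7]
-3 model top v 156.5 u 226.0 258.3
-2 model top v 155.6 u 226.0 258.3
-1 model top v 154.6 u 225.9 258.3
0 model top v 153.7 u 225.9 258.3
1 model top v 152.7 u 225.9 258.3
blue rim top v 157 u at top [258 259] u range 228 260
rod v [212.2 214.  217.5 203.1 198.1 217.5 216.5 216.5 216.5 216.5 203.2 200.5
 199.5 199.5] model [[120.0, 216.6], [159.9, 216.4], [199.7, 216.2]]
2 x [-0.0003, -0.014, -0.0001] [0.0001, -0.0002, -0.0018] from [ 479.84 -209.49  284.39]
```

Request:
{"fn": "send_rows", "kwargs": {
  "deltas": [
    [[-0.0003, -0.014, 0], [0, 0, 0]],
    [[0, -0.014, 0], [0, 0, 0]],
    [[0, -0.006, 0], [0, 0, 0]],
    [[0, -0.006, 0.002], [0, 0, 0]],
    [[0, 0, 0], [0, 0, 0]]
  ]
}}

```text
time_s: 44.5
ee_pos: [483.4, -229.7, 282.8]
ee_rot: [180.0, -0.1, -169.9]
force: [0.2, -0.7, -1.7]
gripper_width: 3.6
gripper_force: 30.0
```

Request:
{"fn": "send_rows", "kwargs": {
  "deltas": [
    [[0, -0.006, 0.006], [0, 0, 0]],
    [[0, -0.006, 0.006], [0, 0, 0]],
    [[0, -0.006, 0.006], [0, 0, 0]],
    [[0, -0.006, 0.006], [0, 0, 0]],
    [[0, -0.01, 0.002], [0, 0, 0]],
    [[0, 0, 0], [0, 0, 0]]
  ]
}}

```text
time_s: 45.1
ee_pos: [486.5, -246.7, 269.7]
ee_rot: [180.0, -0.1, -169.9]
force: [0.3, 1.0, -1.8]
gripper_width: 4.1
gripper_force: 30.0
```

Request:
{"fn": "send_rows", "kwargs": {
  "deltas": [
    [[0, -0.02, 0], [0, 0, 0]],
    [[0, -0.02, 0], [0, 0, 0]],
    [[0, -0.02, 0], [0, 0, 0]],
    [[0, -0.006, 0.002], [0, 0, 0]],
    [[0, 0, 0.006], [0, 0, 0]],
    [[0, 0, 0.006], [0, 0, 0]],
    [[0, 0, 0.003], [0, 0, 0]],
    [[0, 0, 0], [0, 0, 0]],
    [[0, 0, 0], [0, 0, 0]]
  ]
}}

```text
time_s: 46.0
ee_pos: [492.2, -278.3, 261.6]
ee_rot: [180.0, -0.0, -169.9]
force: [0.7, -0.8, -1.5]
gripper_width: 3.6
gripper_force: 30.0
```

Request:
{"fn": "send_rows", "kwargs": {
  "deltas": [
    [[0, 0, 0.005], [0, 0, 0]],
    [[0, 0, 0], [0, 0, 0]],
    [[0, 0, 0], [0, 0, 0]]
  ]
}}

```text
time_s: 46.3
ee_pos: [492.1, -278.5, 259.0]
ee_rot: [180.0, -0.0, -169.9]
force: [-0.5, 0.2, -1.9]
gripper_width: 3.8
gripper_force: 30.0
```

Request:
{"fn": "send_rows", "kwargs": {
  "deltas": [
    [[0, 0, 0.003], [0, 0, 0]],
    [[0, 0, 0], [0, 0, 0]],
    [[0, 0, 0], [0, 0, 0]]
  ]
}}

```text
time_s: 46.6
ee_pos: [492.1, -278.5, 257.5]
ee_rot: [180.0, -0.0, -169.9]
force: [-1.7, 0.7, -0.5]
gripper_width: 4.0
gripper_force: 30.0
```

Request:
{"fn": "send_rows", "kwargs": {
  "deltas": [
    [[0, 0, 0.002], [0, 0, 0]],
    [[0, 0, 0], [0, 0, 0]],
    [[0, 0, 0], [0, 0, 0]]
  ]
}}

```text
time_s: 46.9
ee_pos: [492.2, -278.6, 256.6]
ee_rot: [180.0, -0.0, -169.9]
force: [0.5, 0.0, -1.7]
gripper_width: 3.8
gripper_force: 30.0
```

Request:
{"fn": "send_rows", "kwargs": {
  "deltas": [
    [[0, 0, 0.002], [0, 0, 0]],
    [[0, 0, 0], [0, 0, 0]],
    [[0, 0, 0], [0, 0, 0]]
  ]
}}

```text
time_s: 47.2
ee_pos: [492.2, -278.6, 256.3]
ee_rot: [-180.0, 0.0, -169.9]
force: [-1.3, 0.8, 3.5]
gripper_width: 3.8
gripper_force: 30.0
```

Request:
{"fn": "send_rows", "kwargs": {
  "deltas": [
    [[0, 0, -0.001], [0, 0, 0]],
    [[0, 0, 0], [0, 0, 0]],
    [[0, 0, 0], [0, 0, 0]],
    [[0, 0, -0.04], [0, 0, 0]],
    [[0, 0, -0.07], [0, 0, 0]],
    [[0, 0, 0], [0, 0, 0]],
    [[0, 0.038, 0], [0, 0, 0]],
    [[0, 0, 0], [0, 0, 0]],
    [[0, 0, 0], [0, 0, 0]]
  ],
  "grip": 0.72
}}

```text
time_s: 48.1
ee_pos: [488.4, -259.0, 310.2]
ee_rot: [179.9, -0.1, -169.9]
force: [-0.5, -0.1, -0.4]
gripper_width: 25.8
gripper_force: 0.0
```

```bash
python3 - <<'E'
from h import *
where((0,0,0)); rim('small','w27.png'); rim('medium','w28.png')
E
```

```text
eye s 93.79118725748366 lat -1.7422621304425618 z 75.16783682865417 F [-0.52 -0.14 -0.44] [ 179.93   -0.12 -169.86] 48.1
eye s 93.79118725748366 lat -1.7422621304425618 z 75.16783682865417 F [-0.52 -0.14 -0.44] [ 179.93   -0.12 -169.86] 48.1
0.95 [224.4, 148.3, 36.7, 69.9] [(150, 252, 260), (160, 231, 263), (170, 229, 262), (180, 228, 262), (190, 229, 261), (200, 226, 257), (210, 238, 241)]
eye s 93.11999409036332 lat -1.5839956808555584 z 75.34193181437831 F [ 0.19 -0.95 -0.37] [ 179.95   -0.1  -169.9 ] 48.2
0.89 [152.1, 138.0, 70.3, 92.1] [(150, 199, 219), (160, 197, 221), (170, 195, 222), (180, 193, 223), (190, 169, 222), (200, 155, 218), (210, 151, 173)]
```

Request:
{"fn": "send_rows", "kwargs": {
  "deltas": [
    [[0, 0, 0.036], [0, 0, 0]],
    [[0, 0, 0.036], [0, 0, 0]],
    [[0, 0, 0.036], [0, 0, 0]],
    [[0, -0.016, 0], [0, 0, 0]],
    [[0, -0.008, 0], [0, 0, 0]],
    [[0, -0.008, 0], [0, 0, 0]],
    [[0, -0.008, 0], [0, 0, 0]],
    [[0, -0.008, 0], [0, 0, 0]],
    [[0, -0.008, 0], [0, 0, 0]],
    [[0, -0.008, 0], [0, 0, 0]]
  ],
  "grip": 1
}}

```text
time_s: 49.3
ee_pos: [494.6, -291.7, 257.5]
ee_rot: [-180.0, -0.0, -169.9]
force: [-0.5, 1.3, 0.6]
gripper_width: 0.2
gripper_force: 0.7
```

Request:
{"fn": "send_rows", "kwargs": {
  "deltas": [
    [[0, -0.008, 0], [0, 0, 0]],
    [[0, -0.008, 0], [0, 0, 0]],
    [[0, -0.008, 0], [0, 0, 0]],
    [[0, -0.006, 0], [0, 0, 0]],
    [[0, -0.004, 0], [0, 0, 0]],
    [[0, -0.002, 0], [0, 0, 0]],
    [[0, 0, 0], [0, 0, 0]],
    [[0, 0, 0], [0, 0, 0]],
    [[0, 0, 0], [0, 0, 0]]
  ]
}}

```text
time_s: 50.2
ee_pos: [497.6, -309.0, 257.0]
ee_rot: [180.0, -0.0, -169.9]
force: [-1.0, 0.6, 0.3]
gripper_width: 0.8
gripper_force: 0.6
```

```bash
python3 - <<'E'
from h import *
arcs('w29.png',(150,155,160,165,170,175,180,190))
E
```

```text
eye s 42.94070317493638 lat -1.5687410127075276 z 22.01534614677246 F [-0.97  0.62  0.26] [ 179.99   -0.04 -169.91] 50.2
150 [239, 240, 241, 250, 251, 252, 253, 254, 255, 256]
155 [238, 239, 240, 249, 250, 256, 257]
160 [237, 238, 239, 248, 249, 267, 268, 269, 270, 271]
165 [236, 237, 238, 247, 248, 249, 266, 267, 271, 272, 299, 300, 301, 302, 303, 304, 305, 306, 307, 308, 309]
170 [236, 237, 238, 246, 247, 248, 265, 266, 272, 299, 300, 301, 302, 303, 304, 305, 306, 307, 308, 309]
175 [235, 236, 237, 238, 246, 247, 248, 264, 265, 266, 272, 299, 300, 301, 302, 303, 304, 305, 306, 307, 308, 309]
180 [235, 236, 237, 245, 246, 247, 264, 265, 266, 272]
190 [235, 236, 237, 272]
F [-0.31  0.19  0.13]
```

Request:
{"fn": "send_rows", "kwargs": {
  "deltas": [
    [[0, -0.004, 0], [0, 0, 0]],
    [[0, -0.006, 0], [0, 0, 0]],
    [[0, -0.005, 0], [0, 0, 0]],
    [[0, -0.003, 0], [0, 0, 0]],
    [[0, 0, 0], [0, 0, 0]],
    [[0, 0, 0], [0, 0, 0]],
    [[0, 0, 0], [0, 0, 0]]
  ]
}}

```text
time_s: 51.1
ee_pos: [499.2, -318.1, 257.0]
ee_rot: [-180.0, -0.0, -169.9]
force: [-0.4, -0.3, -0.1]
gripper_width: 0.4
gripper_force: 0.0
```

```bash
python3 - <<'E'
from h import *
arcs('w30.png',(150,165,175,180,190))
E
```

```text
eye s 33.67302024424632 lat -1.5940977867685104 z 21.989465736673594 F [-0.36 -0.29 -0.11] [-179.99   -0.04 -169.92] 51.1
150 [248, 249, 258, 259, 260, 261, 262, 263]
165 [246, 247, 248, 255, 256, 257, 265, 266, 270, 271, 305, 306, 307, 308, 309]
175 [245, 246, 247, 254, 255, 256, 263, 264, 265, 271, 272, 306, 307, 308, 309]
180 [244, 245, 246, 247, 254, 255, 256, 263, 264, 265, 271, 272]
190 [244, 245, 246, 270, 271]
F [ 0.7  -0.19  0.49]
```

Request:
{"fn": "send_rows", "kwargs": {
  "deltas": [
    [[0, -0.004, 0], [0, 0, 0]],
    [[0, -0.002, 0], [0, 0, 0]],
    [[0, 0, 0], [0, 0, 0]],
    [[0, 0, 0], [0, 0, 0]]
  ]
}}

```text
time_s: 51.7
ee_pos: [499.6, -320.4, 257.1]
ee_rot: [179.9, -0.0, -169.9]
force: [-1.0, 3.5, 1.7]
gripper_width: 0.5
gripper_force: 1.9
```

```bash
python3 - <<'E'
from h import *
arcs('w31.png',(150,165,175,180,190))
E
```

```text
eye s 31.342504743072773 lat -1.599938820337008 z 22.102946270618702 F [-1.04  3.5   1.67] [ 179.93   -0.04 -169.92] 51.7
150 [253, 254, 255, 264, 265, 266, 267, 268, 269, 270]
165 [251, 252, 253, 261, 262, 263, 271, 272, 277, 278, 307, 308, 309]
175 [250, 251, 252, 260, 261, 262, 269, 270, 271, 278, 279, 307, 308, 309]
180 [250, 251, 252, 259, 260, 261, 269, 270, 278, 279]
190 [250, 251, 277, 278]
F [-0.79  4.09  1.32]
```

Request:
{"fn": "send_rows", "kwargs": {
  "deltas": [
    [[0, 0.01, 0], [0, 0, 0]],
    [[0, 0.04, 0], [0, 0, 0]],
    [[0, 0.02, -0.06], [0, 0, 0]],
    [[0, 0, -0.09], [0, 0, 0]],
    [[0, 0, -0.04], [0, 0, 0]],
    [[0, 0, 0], [0, 0, 0]],
    [[0, 0, 0], [0, 0, 0]],
    [[0, 0, 0], [0, 0, 0]],
    [[0, 0, 0], [0, 0, 0]],
    [[0, 0, 0], [0, 0, 0]]
  ]
}}

```text
time_s: 52.9
ee_pos: [493.4, -286.4, 350.9]
ee_rot: [179.9, -0.1, -169.9]
force: [-0.2, 0.5, -0.0]
gripper_width: -0.0
gripper_force: 0.0
```

Request:
{"fn": "send_rows", "kwargs": {
  "deltas": [
    [[0, 0, 0], [0, 0, 0]],
    [[0, 0, 0], [0, 0, 0]],
    [[0, 0, 0], [0, 0, 0]],
    [[0, 0, 0], [0, 0, 0]],
    [[0, 0, 0], [0, 0, 0]],
    [[0, 0, 0], [0, 0, 0]],
    [[0, 0, 0], [0, 0, 0]],
    [[0, 0, 0], [0, 0, 0]],
    [[0, 0, 0], [0, 0, 0]],
    [[0, 0, 0], [0, 0, 0]]
  ]
}}

```text
time_s: 53.9
ee_pos: [493.6, -286.5, 352.1]
ee_rot: [180.0, -0.0, -169.9]
force: [-0.6, 0.5, 0.3]
gripper_width: 0.2
gripper_force: 0.0
```

```bash
python3 - <<'E'
from h import *
arcs('w32.png',(145,150,155,160,165,170,180))
im=cv2.imread('pics/w32.png')
for n in('large','medium','small'):
    g=trace('wrist',n)
    if g: m=g[0]['pixels']; print(n,round(g[0]['p'],2),g[0]['bbox'],[(v,int(np.where(m[v])[0].min()),int(np.where(m[v])[0].max())) for v in range(180,216,5) if m[v].any()])
for v in(196,204): print(v,im[v,170:240,0].tolist())
E
```

```text
eye s 65.84493476227816 lat -1.448607715475493 z 117.08039915115296 F [-0.58  0.53  0.25] [ 179.98   -0.04 -169.92] 53.9
145 [223, 224, 231, 232, 239]
150 [222, 223, 230, 231, 238, 239, 244]
155 [221, 222, 223, 229, 230, 237, 238, 245, 278, 279, 280, 281, 282, 283, 284, 285, 286, 287, 288, 289, 290, 291, 292, 293]
160 [221, 222, 229, 230, 236, 237, 246, 278, 279, 280, 281, 282, 283, 284, 285, 286, 287, 288, 289, 290, 291, 292, 293]
165 [221, 222, 228, 229, 230, 236, 237, 246]
170 [221, 246]
180 [245]
F [ 0.13 -0.3   0.01]
large 0.58 [191.0, 131.6, 43.1, 78.4] [(185, 197, 198), (190, 194, 197), (195, 192, 197), (200, 192, 232), (205, 192, 231), (210, 194, 200)]
medium 0.59 [198.8, 136.4, 40.7, 72.9] [(180, 207, 209), (185, 200, 204), (190, 198, 202), (195, 198, 200), (200, 199, 200), (205, 199, 201)]
small 0.65 [377.5, 117.8, 26.2, 84.7] [(180, 379, 396), (185, 378, 394), (190, 377, 393), (195, 379, 388), (200, 380, 387)]
196 [109, 89, 86, 84, 82, 78, 77, 79, 81, 80, 107, 163, 181, 168, 120, 88, 77, 72, 70, 82, 123, 154, 160, 192, 204, 205, 191, 175, 193, 204, 196, 181, 185, 198, 215, 223, 175, 142, 137, 140, 141, 139, 139, 138, 138, 142, 153, 152, 152, 157, 157, 156, 154, 161, 158, 153, 157, 161, 169, 165, 160, 159, 157, 155, 153, 151, 148, 146, 142, 139]
204 [123, 103, 88, 86, 86, 82, 82, 79, 77, 77, 86, 121, 174, 182, 155, 118, 105, 103, 104, 104, 110, 110, 121, 163, 196, 207, 191, 164, 191, 203, 204, 191, 167, 193, 202, 199, 175, 147, 140, 137, 139, 139, 142, 140, 138, 139, 133, 117, 104, 111, 122, 131, 143, 153, 150, 144, 137, 125, 117, 117, 106, 102, 90, 68, 52, 44, 45, 49, 50, 40]
```

```bash
python3 -c "
from workcell import *
print(job_done())"
```

```text
the job is handed in; nothing more can be done
None
```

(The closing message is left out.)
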